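# Roll the sample canister under the label scanner

### The arm

A 6-joint arm with a two-finger parallel gripper is mounted at the origin on the work surface. World frame = base frame: x ahead of the robot, y to its left, z up, the work surface at z = 0. Lengths are in m, angles in degrees, forces in N, time in s.
With the tool pointing down it reaches from about 0.375 to 0.9 m from the base axis. Payload 3.1 kg.
Tool frame: the origin (TCP) lies midway between the tips of the shut fingers; the grasp point (between the pads) lies 19 mm behind it; x points along the fingers, z is the direction in which the jaws open and shut, and the axes are right-handed (so a half turn about x gives the same grasp; the last joint's range is limited). The gripper opens to 87 mm and grips with 3 to 60 N. Pads are 19 mm wide; open, the fingers measure 117 mm over their backs; the gripper's body (75 mm by 190 mm) begins 51 mm behind the grasp point.
Start: joints at [-85.514, 30.224, 82.088, -0, 67.689, -10.227], TCP at [0.159, -0.604, 0.197] pointing down, gripper open.
Joint ranges: [-176.69, 176.69], [-43.24, 126.21], [12.49, 139.97], [-82, 262], [0, 151.66], [-163.58, 163.58]. Speed limits (degrees/s): [159.86, 159.86, 180, 180, 180, 180].

### API

Orientations are given as a 3x3 rotation matrix whose columns are the frame's x, y, z axes.
In Python, from rig import * gives the robot as it stands.
- The arm moves only by the tool play_rows, never from a script. Its argument "rows" is a list that holds one entry, the list of rows, each a list of 7 numbers: the shift along the tool's x, y, z in m, then the turn, a rotation vector about the tool's x, y, z in degrees, then the finger opening in m, from 0 to 0.087. A call has 1 to 12 rows; each row is the pose to reach, as a shift and turn from the pose commanded when the call began, along the tool's axes at that moment; what a row does not reach only later rows make up. A row lasts 1/10 s, in which the tool goes at most 50 mm and 8.59 degrees, less where a joint would pass 70% of its speed; a pose out of reach is approached as far as the arm can. A call with a gripper value outside its range is refused whole. The fingers move at their own pace and stop on an object; the grip force is fixed at half the most. Time passes only in rows, so rows that repeat a pose let the fingers close. It gives the time, the measured TCP pose, the force and the opening at its end, in the units of the state.
- read_state(): the state, without advancing time (a new reading comes with each control period).
- capture(name): name is "side" or "top" or "wrist"; returns a dict with "pixels" (384x512x3 uint8, red, green, blue), "intrinsics" (3x3 intrinsics, pixels), "rvec" (rotation vector, rad) and "tvec" (3), from world to camera coordinates, as OpenCV has them. Camera axes: x right, y down, z forward; pixel columns grow to the right and rows downward; lengths in m; the calibration is good to about 2 mm. The wrist camera is an equidistant fisheye: a pixel r from the principal point sees the ray r / f radians off the axis. A picture is of the moment at which its call begins. There is no depth.
- hand_in(): hands the job in, once; it reports no verdict.
Trained networks look in the newest picture that a camera, given by its name, has taken for a name from the list of things; names that differ only in an ending like _2 or _b are one class to them, and where a whole thing is asked for, a point or a joint stands for the part that bears it (a point fixed in the world has none). Each returns a list of dicts, best first, with "p" (0 to 1); they miss things now and then, are a little off and sometimes report something else, mostly with a low value. They report only what shows in the picture. A call takes as long as a camera call. They do not tell look-alikes from the thing itself.
- trace(camera, target): "mask" (384x512 bool, what is visible of it) and "at" ([column, row] in pixels, amid what is visible of it).
The state is a dict: "time_s": time; "joint_positions": joint angles; "qvel": joint speeds; "tau": joint torques, N m; "position": TCP position; "tcp_rot": TCP orientation; "force": force on the tool from outside, world axes, zero at the start; "moment": the same for the moment, N m; "opening": opening from 0.0 (shut) to 1.0 (fully open).
Only numpy, scipy, OpenCV 4.12 (cv2) and the standard library are available. Lean on these libraries where they do the work, as an engineer would, in place of code of your own. Each camera call takes 0.05 s, during which the arm holds its last target.

### The job

Pick up the pusher from its blue pad and use it to roll the lying canister gently up the track, following it under the scanner bridge until it drops into the cradle at the far end and holds the red roller switch over. Touch the canister only with the pusher, never with the gripper or arm. Then stand the pusher upright again in the middle of its blue pad and let go, leaving everything else on the desk where it is.

Things in the scene. Friction and masses are not known exactly. Their poses are not given: they have to be found in the camera images.
- station: Label-check track, fixed on the desk (place, yaw vary), 385 x 176 mm. Origin on the desk under its middle; +x is the direction of travel. Aluminium running surface, 144 mm wide between grey walls 18 mm high, from x = -170 mm climbing 3 degrees to a step at x = +105 mm, then 4 mm down into a level cradle with black end stops at x = +156 mm.
- track_step (a point): Point on the centre line of the running surface at its upper end: top edge of the 4 mm step into the cradle, 33 mm above the desk. Axes as station.
- cradle (a point): Where the canister's centre lies when it sits in the cradle: 16 mm beyond the step, 62 mm above the desk. Axes as station. Once its centre is past the step the canister drops in by itself and the step keeps it there.
- bridge_edge (a point): Middle of the lower front edge of the fixed scanner bridge, 140 mm above the desk. Axes as station. White beam 40 mm deep and 45 mm high, then a clear cover, over the track's end and cradle (x = +33 to +186 mm of the station), 166 mm between its posts. The pusher cannot go under it upright; with its handle leaned back (top towards -x) by 30 to 40 degrees it can.
- canister_mid (a point): Centre of the canister: white with green lid, a cylinder of 66 mm diameter, 130 mm long, about 0.3 kg, lying across the track, its own y along its length. Starts at the low end against the stops (centre 105 mm before the station's origin). It rolls freely, and back down when the pusher does not hold it.
- pusher_mid (a point): Middle of the upright pusher, 82.5 mm above its underside. Orange foot 50 mm (its x) by 80 mm (its y), 16 mm thick; black handle in the centre, 24 mm (x) by 28 mm (y), its top 165 mm above the underside. z along the handle; both x faces alike. 0.2 kg. Grip near the handle's top, closing along y; push with the foot's 80 mm long edge, at about the canister's mid-height.
- pad: Blue pad, 130 mm square, 4 mm thick, fixed on the desk (place and yaw vary). Origin at the centre of its underside.
- switch_arm (a joint): Angle (rad) of the limit switch's sprung arm with the red roller beyond the cradle: 0 at rest, grows as the canister pushes it over; trips at 0.35, about 0.5 with the canister in the cradle. Its spring pushes back with about 0.5 N.
- tub_red: Bystander: white square tub with red lid, 79 mm wide, 96 mm high, on the desk beside the track. Origin at the centre of its underside.
- tub_pink: Bystander: square tub with pink lid, 79 mm wide, 96 mm high. Origin at the centre of its underside.
- flask: Bystander: light blue drinking flask, 68 mm diameter, 190 mm high, near the pad. Origin at the centre of its underside.
- carton: Bystander: blue carton, 60 x 110 x 55 mm high, beside the track. Origin at the centre of its underside.
- fan: Bystander: pink desk fan, 190 mm high. Origin at the centre of its underside.
- mouse: Bystander: black computer mouse, 100 x 60 x 34 mm. Origin at the centre of its underside.
- start_stops (a point): Point on the running surface (20 mm above the desk) midway between the two black start stops that keep the canister from rolling off the low end: 138 mm before the station's origin. Axes as station. The stops are 12 mm square, 38 mm high, their inner sides 52 mm either side of this point; between them the way is free for the pusher.
Things that resemble listed ones, but are neither listed nor needed, are in the scene too. Leave any yellow look-alike of the part that bears pusher_mid alone.

How it is judged (in metres and radians):
On the way, in this order (a step that is already met when the one before it is completed fails the run):
1. the pusher is lifted off its pad, the canister still at the low end (height (world z) of pusher_mid above 0.105 m and x of canister_mid in the frame of station below -0.085 m), for 0.1 s.
2. the pusher, still against the canister, has rolled it under the bridge nearly up to the step (x of canister_mid in the frame of station above 0.085 m and contact force between canister and pusher above 0.03 N).
3. the canister sits in the cradle and the switch is tripped (distance between canister_mid and cradle below 0.01 m and value of joint switch_arm above 0.35 rad), for 0.2 s.
At the end, for the whole second after the job is handed in: The canister rests in the cradle (centre within 10 mm of the cradle point) with the switch arm beyond 0.35 rad; the pusher stands upright (within 0.08 rad) on the pad, its middle within 35 mm of the pad's centre, released and at rest (all of step 3 and linear speed of each of canister, pusher below 0.02 m/s and angle between pusher_mid's own z axis and vertical below 0.08 rad and horizontal distance between pusher_mid and pad below 0.035 m and height (world z) of pusher_mid below 0.092 m); the robot touches nothing.
It fails at once if the canister is touched by the gripper or arm (contact force between canister and the fingers above 0.5 N or contact force between canister and the arm above 0.5 N).
It fails at once if the canister rolls faster than 0.4 m/s (linear speed of canister above 0.4 m/s).
It fails at once if the pusher presses the canister with more than 25 N (contact force between canister and pusher above 25 N).
It fails at once if a bystander is moved by more than 25 mm (distance of any of tub_red, tub_pink, flask, carton, fan, mouse from where it was at the start of the episode above 0.025 m).
It also fails if it takes over 56 s, if anything falls off the work surface, if the arm or the gripper's body presses on something with over 40 N, if the wrist force passes 120 N, or if a joint passes its speed limit or range.

## Working session

There is one attempt and no reset: what is moved stays moved. The work goes in short steps, Python scripts to look and compute and a tool call to move; the robot and the scene stay as the last step left them, time stands still between calls to the robot, and variables do not carry over. Pictures are saved under pics/ and viewed, and the job is handed in when it is done.

Besides the shell and the picture viewer there is one more tool, called after ">>>" as name(argument=value, ...) on one line, values as JSON. play_rows: Moves the arm, as the interface text tells. Its arguments: {"type":"object","properties":{"rows":{"type":"array"}},"required":["rows"]}

```bash
mkdir -p pics; ls; python3 - <<'E'
from rig import *
import cv2,pickle
s=read_state();print(s)
d={}
for n in ["side","top","wrist"]:
    c=capture(n);d[n]=c
    cv2.imwrite(f"pics/{n}0.png",cv2.cvtColor(c["pixels"],cv2.COLOR_RGB2BGR))
    print(n,c["intrinsics"],c["rvec"],c["tvec"])
pickle.dump(d,open("cap0.pkl","wb"))
E
```

```text
pics
{'time_s': 0.0, 'joint_positions': array([-8.55135260e+01,  3.02777124e+01,  8.21563069e+01, -1.14937317e-05,
        6.76867876e+01, -1.02278900e+01]), 'qvel': array([ 0.04026977, -0.06171243,  0.00985724,  0.0149497 ,  0.02600915,
       -0.07061739]), 'tau': array([ 3.01256323e-04, -4.40032625e+01, -1.76593852e+01,  6.33415324e-02,
        5.82923472e-02, -1.61487515e-04]), 'position': array([ 0.15871109, -0.60371485,  0.19598555]), 'tcp_rot': array([[-1.65117980e-04,  9.67204117e-01,  2.54000332e-01],
       [ 2.10200167e-03,  2.54000110e-01, -9.67201905e-01],
       [-9.99997777e-01,  3.74206697e-04, -2.07500465e-03]]), 'force': array([-0.76875504, -0.17725086,  0.01540687]), 'moment': array([-0.00222142,  0.06795541,  0.08598252]), 'opening': 0.9972620339442733}
side [[496.25765843   0.         257.14210693]
 [  0.         496.25765843 196.98159601]
 [  0.           0.           1.        ]] [ 2.38697388  0.79183342 -0.24986388] [-0.39235286 -0.22427012  1.98735986]
top [[482.41746062   0.         254.07965837]
 [  0.         482.41746062 189.0295841 ]
 [  0.           0.           1.        ]] [ 2.18368272 -2.15959669  0.08699882] [-0.03095622  0.53803194  1.81833502]
wrist [[297.31863964   0.         256.97467664]
 [  0.         297.31863964 186.88993789]
 [  0.           0.           1.        ]] [-2.30507394  1.77958596  0.25001602] [-0.62474975 -0.03234916  0.38912148]
```

View pics/side0.png

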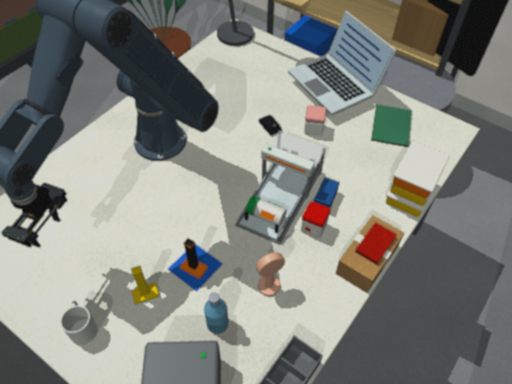

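View pics/top0.png

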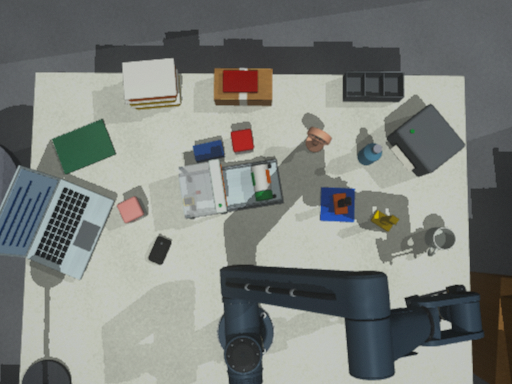

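View pics/wrist0.png

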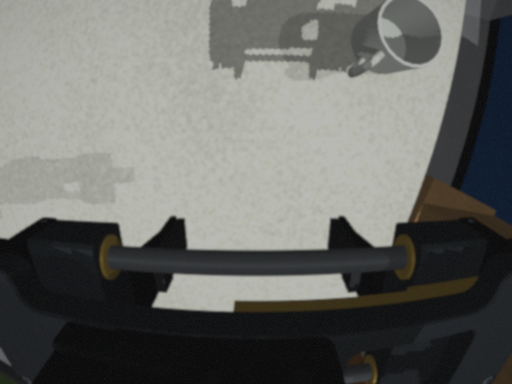

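```bash
cat > h.py <<'E'
import cv2,numpy as np,pickle
def proj(c,P):
    P=np.asarray(P,float).reshape(-1,3)
    return cv2.projectPoints(P,c["rvec"],c["tvec"],c["intrinsics"],None)[0].reshape(-1,2)
def ray(c,px,z):
    R=cv2.Rodrigues(c["rvec"])[0];C=-R.T@c["tvec"]
    d=R.T@np.linalg.inv(c["intrinsics"])@np.array([px[0],px[1],1.])
    return C+d*(z-C[2])/d[2]
E
python3 - <<'E'
from rig import *
from h import *
d=pickle.load(open("cap0.pkl","rb"))
t=d["top"]["pixels"][140:230,170:420][:,:,::-1]
cv2.imwrite("pics/topz.png",cv2.resize(t,None,fx=3.2,fy=3.2,interpolation=cv2.INTER_CUBIC))
t=d["side"]["pixels"][120:340,120:360][:,:,::-1]
cv2.imwrite("pics/sidez.png",cv2.resize(t,None,fx=2.7,fy=2.7,interpolation=cv2.INTER_CUBIC))
m={}
for n in ["top","side"]:
    for o in ["station","pad","pusher_mid","canister_mid","tub_red","tub_pink","flask","carton","fan","mouse"]:
        r=trace(n,o)
        for k in r[:3]:
            print(n,o,round(k["p"],2),k["at"],k["mask"].sum(), np.round(ray(d[n],k["at"],{"station":.03,"pad":.004,"pusher_mid":.08,"canister_mid":.08}.get(o,.05)),3))
        m[n,o]=r
pickle.dump(m,open("m0.pkl","wb"))
E
```

```text
top station 0.74 [221.6, 186.5] 4298 [0.546 0.099 0.03 ]
top pad 0.86 [330.7, 206.0] 814 [ 0.478 -0.32   0.004]
top pusher_mid 0.9 [379.4, 220.1] 304 [ 0.424 -0.487  0.08 ]
top pusher_mid 0.82 [337.9, 201.0] 313 [ 0.492 -0.335  0.08 ]
top canister_mid 0.91 [260.7, 181.3] 642 [ 0.562 -0.05   0.08 ]
top canister_mid 0.19 [218.7, 188.0] 4113 [0.536 0.106 0.08 ]
top tub_red 0.58 [242.4, 141.4] 487 [0.717 0.021 0.05 ]
top tub_pink 0.68 [133.0, 209.9] 528 [0.452 0.429 0.05 ]
top flask 0.57 [367.7, 151.1] 376 [ 0.685 -0.453  0.05 ]
top carton 0.58 [210.4, 151.2] 531 [0.678 0.142 0.05 ]
top fan 0.98 [314.4, 141.5] 500 [ 0.719 -0.252  0.05 ]
top mouse 0.82 [162.3, 246.9] 396 [0.316 0.315 0.05 ]
side station 0.32 [326.0, 191.7] 514 [0.679 0.162 0.03 ]
side pad 0.73 [202.4, 259.0] 853 [ 0.49  -0.311  0.004]
side pad 0.31 [284.1, 177.4] 4830 [0.508 0.144 0.004]
side pusher_mid 0.95 [190.1, 262.6] 561 [ 0.5   -0.374  0.08 ]
side canister_mid 0.96 [266.2, 210.5] 783 [ 0.574 -0.066  0.08 ]
side canister_mid 0.35 [271.1, 120.5] 273 [0.336 0.297 0.08 ]
side tub_red 0.61 [314.1, 219.9] 768 [0.717 0.018 0.05 ]
side tub_red 0.53 [264.8, 213.3] 754 [ 0.566 -0.061  0.05 ]
side tub_pink 0.85 [318.3, 119.1] 546 [0.466 0.444 0.05 ]
side flask 0.74 [212.8, 317.4] 789 [ 0.665 -0.463  0.05 ]
side carton 0.91 [327.8, 188.9] 456 [0.684 0.162 0.05 ]
side fan 0.6 [271.4, 272.9] 939 [ 0.718 -0.236  0.05 ]
side mouse 0.68 [268.7, 121.6] 303 [0.314 0.312 0.05 ]
side mouse 0.33 [289.8, 179.7] 4722 [0.551 0.115 0.05 ]
```

View pics/topz.png

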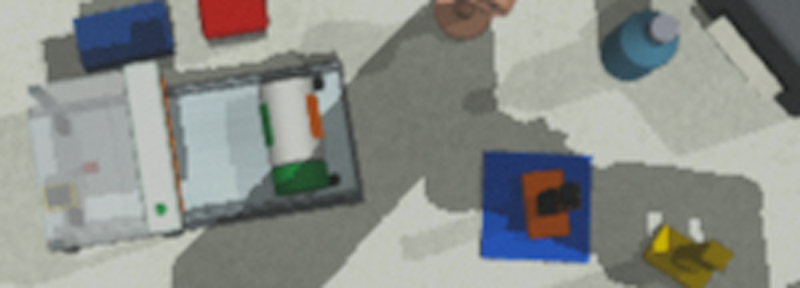

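View pics/sidez.png

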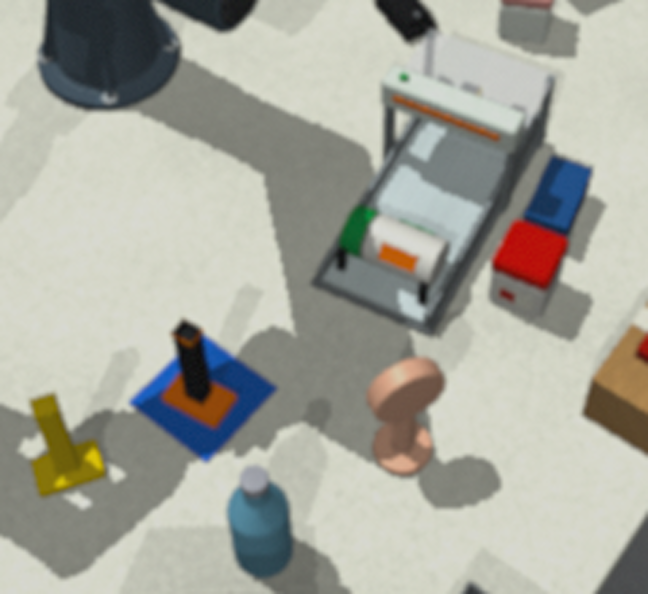

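```bash
cat > fit.py <<'E'
from h import *
from scipy.optimize import least_squares
d=pickle.load(open("cap0.pkl","rb"))
T=lambda p:(np.array(p)+.5)/3.2-.5+[170,140]
S=lambda p:(np.array(p)+.5)/2.7-.5+[120,120]
def W(p,P):
    P=np.atleast_2d(P).astype(float);c,s=np.cos(p[2]),np.sin(p[2])
    return np.c_[p[0]+c*P[:,0]-s*P[:,1],p[1]+s*P[:,0]+c*P[:,1],P[:,2]]
b=.088
obs=[("top",T((318,84)),(-.144,-.058,.058)),("top",T((333,180)),(-.144,.058,.058)),
("top",T((160,62)),(.033,-b,.185)),("top",T((183,228)),(.033,b,.185)),
("top",T((122,67)),(.073,-b,.185)),("top",T((146,236)),(.073,b,.185)),
("side",S((341,249)),(-.144,.058,.058)),("side",S((423,284)),(-.144,-.058,.058)),
("side",S((385,84)),(.033,b,.185)),("side",S((523,134)),(.033,-b,.185))]
def f(p): return np.concatenate([proj(d[n],W(p,P))[0]-u for n,u,P in obs])
if __name__=="__main__":
    r=least_squares(f,[.53,.07,1.6],loss="soft_l1");st=r.x;print(st,np.degrees(st[2]));print(np.round(f(st).reshape(-1,2),1))
    ob2=[("top",T((482,152)),(0.065,0.065)),("top",T((592,157)),(.065,-.065)),("top",T((590,263)),(-.065,-.065)),("top",T((481,258)),(-.065,.065)),
    ("side",S((131,401)),(-.065,-.065)),("side",S((206,460)),(.065,-.065)),("side",S((277,387)),(.065,.065))]
    g=lambda p:np.concatenate([proj(d[n],W(p,(*P,.004)))[0]-u for n,u,P in ob2])
    r=least_squares(g,[.48,-.32,0]);pad=r.x;print("pad",pad,np.degrees(pad[2]));print(np.round(g(pad).reshape(-1,2),1))
    # pusher: handle top & foot 
    ob3=[("top",T((521,172)),(.025,.04,.016)),("top",T((529,238)),(-.025,.04,.016)),("top",T((569,235)),(-.025,-.04,.016))]
    pickle.dump((st,pad),open("fit.pkl","wb"))
    for n,z,(x0,y0,w,h) in [("top",5,(170,140,150,80)),("side",4,(195,120,180,130))]:
        im=cv2.resize(d[n]["pixels"][y0:y0+h,x0:x0+w,::-1],None,fx=z,fy=z,interpolation=cv2.INTER_CUBIC)
        def L(A,B,col=(0,0,255)):
            q=proj(d[n],W(st,[A,B]));q=((q-[x0,y0]+.5)*z-.5).astype(int);cv2.line(im,q[0].tolist(),q[1].tolist(),col,1)
        for zz in(.14,.185):
            L((.033,b,zz),(.033,-b,zz))
        L((.073,b,.185),(.073,-b,.185))
        for s in(1,-1):
            L((-.17,s*.072,.0186),(.105,s*.072,.033),(255,0,255)); L((-.138,s*.058,.02),(-.138,s*.058,.058),(255,255,0))
            L((-.105,s*.065,.055),(-.105,s*.065,.088),(0,255,0))
        L((-.105,.065,.088),(-.105,-.065,.088),(0,255,0));L((-.17,.072,.0186),(-.17,-.072,.0186),(255,0,255))
        L((.186,b,.185),(.186,-b,.185))
        cv2.imwrite(f"pics/ov_{n}.png",im)
E
python3 fit.py
```

```text
[0.54620645 0.05074608 1.73279911] 99.2820757750664
[[ 0.4 -0.9]
 [ 0.4 -0.5]
 [-0.6  0.1]
 [-0.5 -2.1]
 [-0.   0.3]
 [-0.4 -2.9]
 [-0.4 -0. ]
 [-0.5  0. ]
 [-0.6 -0.5]
 [-5.  -0.9]]
pad [ 0.48523859 -0.344308   -0.02941979] -1.6856299347813333
[[ 0.3 -0.5]
 [-0.3 -0.7]
 [-0.4 -0.1]
 [-0.3  0.1]
 [-1.4 -0.2]
 [ 0.   0.3]
 [ 0.1 -0.5]]
```

View pics/ov_top.png

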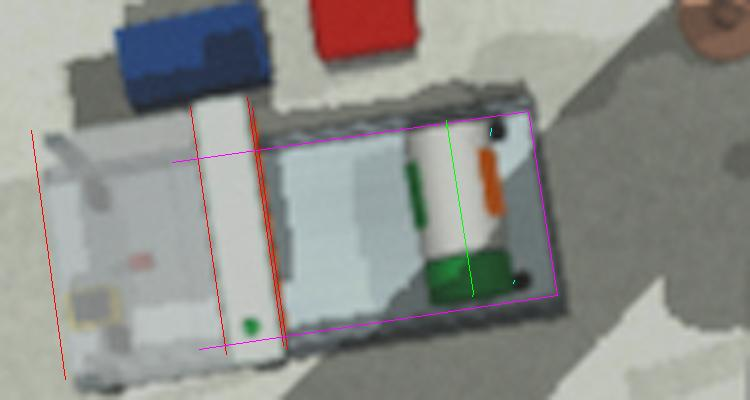

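View pics/ov_side.png

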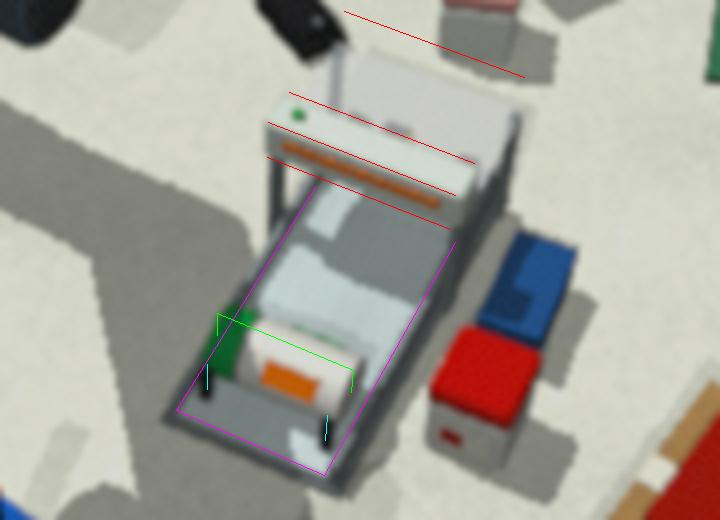

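```bash
sed -i 's/^b=.088/b=.095/' fit.py; python3 fit.py
```

```text
[0.54538805 0.05095224 1.73668755] 99.50486690957597
[[ 0.3 -0.8]
 [ 0.4 -0.5]
 [-1.1 -1.5]
 [-0.2  0.1]
 [-0.5 -1.3]
 [-0.  -0.6]
 [-0.4 -0.1]
 [-0.5 -0.1]
 [-2.6 -1.3]
 [-3.2 -0.4]]
pad [ 0.48523859 -0.344308   -0.02941979] -1.6856299347813333
[[ 0.3 -0.5]
 [-0.3 -0.7]
 [-0.4 -0.1]
 [-0.3  0.1]
 [-1.4 -0.2]
 [ 0.   0.3]
 [ 0.1 -0.5]]
```

View pics/ov_top.png

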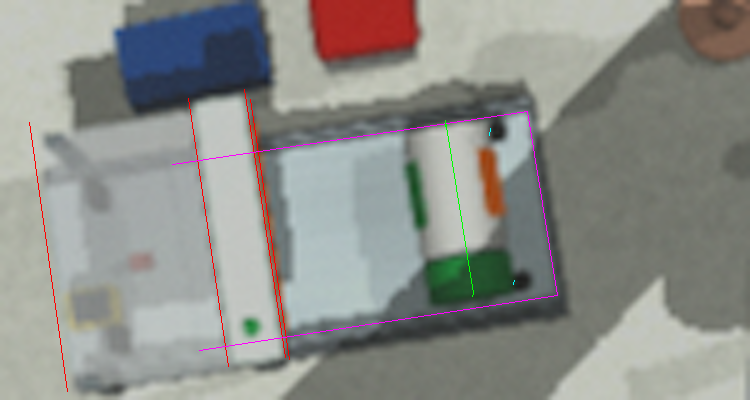

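View pics/ov_side.png

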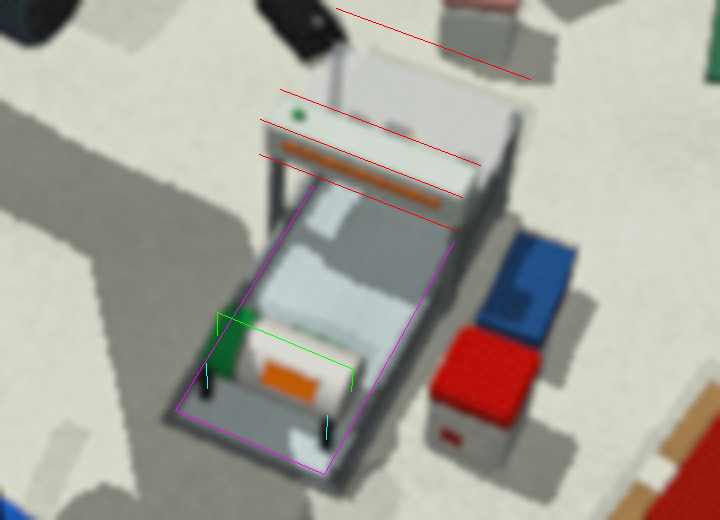

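```bash
python3 - <<'E'
from fit import *
for n,u,z in [("side",S((403,450)),.01),("top",T((462,14)),.10),("side",S((425,370)),.17),("side",S((390,390)),.16)]: print(n,ray(d[n],u,z))
c=d["top"]["pixels"][110:240,290:410,::-1]
cv2.imwrite("pics/a.png",cv2.resize(c,None,fx=5,fy=5,interpolation=cv2.INTER_CUBIC))
c=d["side"]["pixels"][220:340,110:300,::-1]
cv2.imwrite("pics/b.png",cv2.resize(c,None,fx=4,fy=4,interpolation=cv2.INTER_CUBIC))
m=pickle.load(open("m0.pkl","rb"))
for n in("top","side"):
    k=m[n,"fan"][0]["mask"]; ys,xs=np.nonzero(k);print(n,xs.min(),xs.max(),ys.min(),ys.max())
E
```

```text
side [ 0.72894194 -0.26189453  0.01      ]
top [ 0.70047451 -0.24482353  0.1       ]
side [ 0.73478043 -0.23660418  0.17      ]
side [ 0.71548815 -0.27538562  0.16      ]
top 305 331 127 152
side 256 285 251 296
```

View pics/a.png

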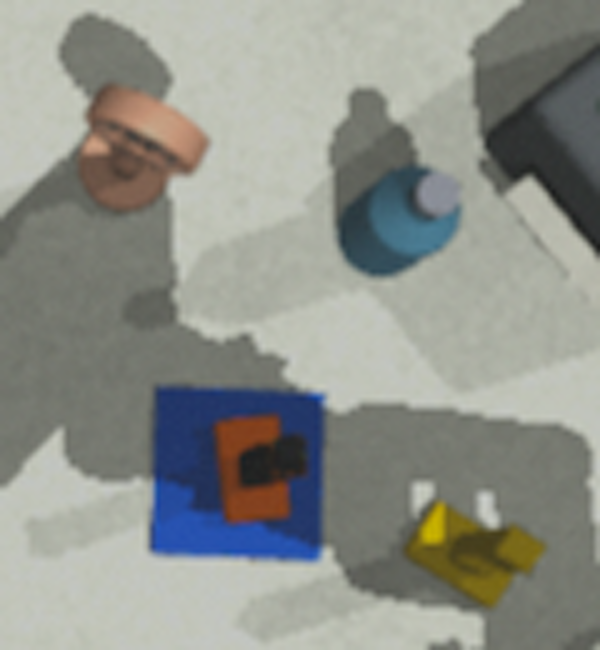

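View pics/b.png

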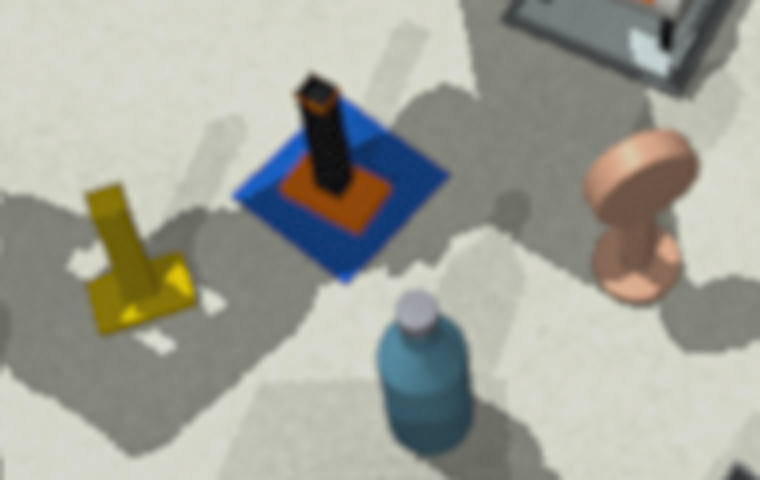

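```bash
python3 - <<'E'
from fit import *
A=lambda p:(np.array(p)+.5)/5-.5+[290,110]
B=lambda p:(np.array(p)+.5)/4-.5+[110,220]
# pusher x ~ world -y? use yaw ~ 90deg-ish : pusher x = world +y
ob=[("top",A((215,423)),(.025,-.04,.02)),("top",A((280,413)),(-.025,-.04,.02)),("top",A((290,520)),(-.025,.04,.02)),("top",A((227,523)),(.025,.04,.02)),
("top",A((292,456)),(0,0,.169)),("side",B((317,88)),(0,0,.169)),("side",B((280,188)),(-.025,.04,.02)),("side",B((358,235)),(-.025,-.04,.02)),("side",B((392,185)),(.025,-.04,.02))]
g=lambda p:np.concatenate([proj(d[n],W(p,P))[0]-u for n,u,P in ob])
r=least_squares(g,[.49,-.34,1.57]);print(r.x,np.degrees(r.x[2]));print(np.round(g(r.x).reshape(-1,2),1))
s=0
for k in ("tcp_rot",):pass
E
```

```text
[ 0.48901209 -0.35463495  1.67414759] 95.92159139432684
[[ 0.2 -1.1]
 [ 0.2 -0.3]
 [ 0.5 -0.8]
 [ 0.  -0.2]
 [-0.3 -0.4]
 [-0.3  0.1]
 [-1.  -0.7]
 [-0.3 -1.2]
 [-0.1 -0.4]]
```

```bash
cat >> h.py <<'E'
from scipy.spatial.transform import Rotation as Ro
def Rdown(az,tilt=0,taz=0):
    """tool down, jaws along azimuth az(deg); then leaned: tool x swings towards azimuth taz by tilt deg"""
    a=np.radians(az);z=np.array([np.cos(a),np.sin(a),0]);x=np.array([0,0,-1.]);R=np.c_[x,np.cross(z,x),z]
    t=np.radians(taz);h=np.array([np.cos(t),np.sin(t),0]);ax=np.cross(x,h)
    return Ro.from_rotvec(ax*np.radians(tilt)).as_matrix()@R
def row(p0,R0,p,R):
    return np.r_[R0.T@(np.asarray(p)-p0),Ro.from_matrix(R0.T@R).as_rotvec(degrees=True)]
E
python3 - <<'E'
from rig import *
from h import *
s=read_state();np.set_printoptions(suppress=True,precision=4)
p0,R0=np.array([.159,-.604,.197]),s["tcp_rot"]
print(row(p0,R0,[.489,-.355,.28],Rdown(5.9)))
E
```

```text
[ -0.083    0.3824  -0.1571 -81.1915  -0.0005  -0.0028]
```

>>> play_rows(rows=[[[-0.03, 0.01, -0.004, -4, 0, 0, 0.087], [-0.06, 0.04, -0.016, -11, 0, 0, 0.087], [-0.083, 0.08, -0.033, -18, 0, 0, 0.087], [-0.083, 0.12, -0.05, -26, 0, 0, 0.087], [-0.083, 0.165, -0.068, -34, 0, 0, 0.087], [-0.083, 0.21, -0.086, -42, 0, 0, 0.087], [-0.083, 0.255, -0.105, -50, 0, 0, 0.087], [-0.083, 0.3, -0.123, -58, 0, 0, 0.087], [-0.083, 0.34, -0.14, -66, 0, 0, 0.087], [-0.083, 0.37, -0.152, -73, 0, 0, 0.087], [-0.083, 0.382, -0.157, -79, 0, 0, 0.087], [-0.083, 0.382, -0.157, -81.2, 0, 0, 0.087]]])

```text
time_s: 2.35
position: [0.4902, -0.3536, 0.2799]
tcp_rot: [[0.001, -0.109, 0.994], [0.0, 0.994, 0.109], [-1.0, 0.0, 0.001]]
force: [-0.3, -1.1, 0.1]
opening: 1.004
```

```bash
python3 - <<'E'
from rig import *
from h import *
np.set_printoptions(suppress=True,precision=4)
d={}
for n in("wrist","top","side"):
    c=capture(n);d[n]=c
    cv2.imwrite(f"pics/{n}1.png",cv2.cvtColor(c["pixels"],cv2.COLOR_RGB2BGR))
pickle.dump(d,open("cap1.pkl","wb"))
s=read_state();print(s["time_s"],s["position"],s["tcp_rot"],s["joint_positions"],s["force"])
E
```

```text
2.5 [ 0.4885 -0.3553  0.2799] [[-0.0002 -0.1027  0.9947]
 [ 0.      0.9947  0.1027]
 [-1.      0.     -0.0002]] [-46.6171  23.9398  79.2818  -0.0064  76.7852 -52.5129] [-0.5315 -0.0283  0.4813]
```

View pics/wrist1.png

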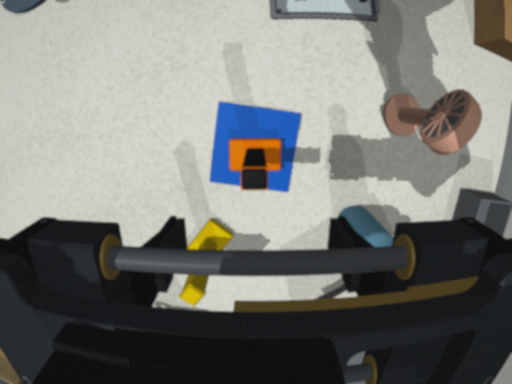

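View pics/side1.png

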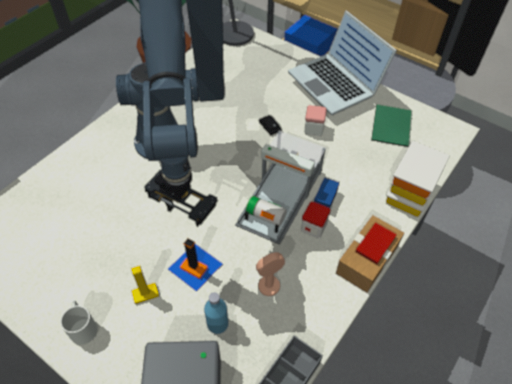

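```bash
cat >> h.py <<'E'
def fray(c,px,z):
    K=c["intrinsics"];R=cv2.Rodrigues(c["rvec"])[0];C=-R.T@c["tvec"]
    v=(np.array(px,float)-[K[0,2],K[1,2]])/K[0,0];r=np.hypot(*v)
    dd=R.T@np.r_[v/max(r,1e-9)*np.sin(r),np.cos(r)]
    return C+dd*(z-C[2])/dd[2]
E
python3 - <<'E'
from h import *
c=pickle.load(open("cap1.pkl","rb"))["wrist"]
print("handle top",fray(c,(255,179.5),.169))
P=[fray(c,u,.02) for u in [(230,139),(282,139.5)]];print("foot front",P)
P=[fray(c,u,.004) for u in [(219,102),(301,114),(290,191),(211,181)]];print(np.round(P,3),np.mean(P,0))
im=c["pixels"][90:200,200:310,::-1];cv2.imwrite("pics/w.png",cv2.resize(im,None,fx=5,fy=5,interpolation=cv2.INTER_CUBIC))
E
```

```text
handle top [ 0.48818935 -0.35643673  0.169     ]
foot front [array([ 0.44729961, -0.33619385,  0.02      ]), array([ 0.52537299, -0.32849925,  0.02      ])]
[[ 0.423 -0.282  0.004]
 [ 0.552 -0.287  0.004]
 [ 0.551 -0.412  0.004]
 [ 0.421 -0.409  0.004]] [ 0.48674884 -0.34756652  0.004     ]
```

View pics/w.png

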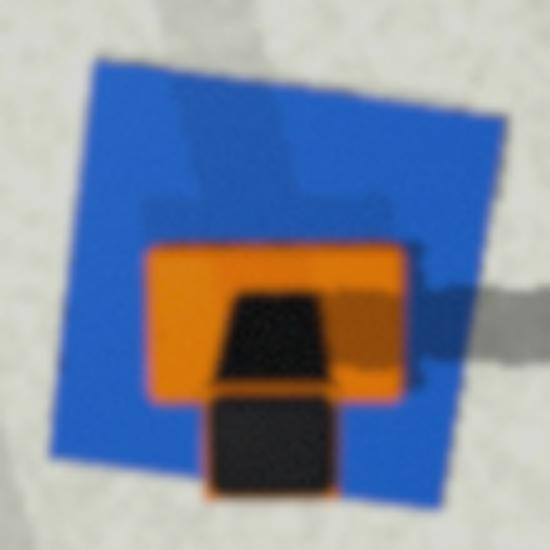

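>>> play_rows(rows=[[[0.01, 0, 0, 0, 0, 0, 0.087], [0.035, -0.001, 0, 0, 0, 0, 0.087], [0.065, -0.001, 0, 0, 0, 0, 0.087], [0.095, -0.001, 0, 0, 0, 0, 0.087], [0.12, -0.001, 0, 0, 0, 0, 0.087], [0.138, -0.001, 0, 0, 0, 0, 0.087], [0.145, -0.001, 0, 0, 0, 0, 0.06], [0.145, -0.001, 0, 0, 0, 0, 0.02], [0.145, -0.001, 0, 0, 0, 0, 0.02], [0.145, -0.001, 0, 0, 0, 0, 0.02], [0.145, -0.001, 0, 0, 0, 0, 0.02], [0.145, -0.001, 0, 0, 0, 0, 0.02]]])

```text
time_s: 3.7
position: [0.4888, -0.3569, 0.1358]
tcp_rot: [[0.001, -0.103, 0.995], [-0.001, 0.995, 0.103], [-1.0, -0.001, 0.001]]
force: [-0.9, 0.6, 0.7]
opening: 0.541
```

```bash
python3 - <<'E'
from rig import *
from h import *
np.set_printoptions(suppress=True,precision=4)
s=read_state();print(s["time_s"],s["position"],s["tcp_rot"],s["joint_positions"],s["force"],s["opening"]*.087)
E
```

```text
3.7 [ 0.4888 -0.3569  0.1358] [[ 0.0011 -0.1031  0.9947]
 [-0.0011  0.9947  0.1031]
 [-1.     -0.0012  0.0009]] [-46.7001  32.8818  88.4536   0.0012  58.5772 -52.6176] [-0.8954  0.6212  0.7462] 0.047037298915279954
```

>>> play_rows(rows=[[[0, 0, 0, 0, 0, 0, 0.015], [0, 0, 0, 0, 0, 0, 0.015], [0, 0, 0, 0, 0, 0, 0.015], [0, 0, 0, 0, 0, 0, 0.015], [0, 0, 0, 0, 0, 0, 0.015], [0, 0, 0, 0, 0, 0, 0.015]]])

```text
time_s: 4.3
position: [0.4884, -0.3566, 0.1351]
tcp_rot: [[-0.0, -0.103, 0.995], [-0.0, 0.995, 0.103], [-1.0, -0.0, -0.0]]
force: [-0.9, -0.1, 1.8]
opening: 0.316
```

```bash
cat >> h.py <<'E'
ST=[.5455,.051,99.5]
EDGE=np.array([.131,.025,0])
def pose(xe,ze,t,ye=0,st=None,edge=None):
    st=st or ST;edge=EDGE if edge is None else edge
    a=np.radians(st[2]);E=np.array([st[0]+np.cos(a)*xe-np.sin(a)*ye,st[1]+np.sin(a)*xe+np.cos(a)*ye,ze])
    R=Rdown(st[2]-90,t,st[2]);return E-R@edge,R
E
cat > plan.py <<'E'
from rig import *
from h import *
import sys
np.set_printoptions(suppress=True,precision=4,linewidth=150)
def show(wps,cmd=None):
    s=read_state();p0,R0=(s["position"],s["tcp_rot"]) if cmd is None else cmd
    print(s["time_s"],p0)
    for w in wps:
        p,R=pose(*w);r=row(p0,R0,p,R);print(w,np.round(r[:3],4).tolist(),np.round(r[3:],1).tolist(),np.round(p,3))
E
python3 - <<'E'
from plan import *
show([(-.19,.06,0),(-.19,.06,15),(-.17,.06,15),(-.14,.058,15),(.08,.066,36)])
E
```

```text
4.3 [ 0.4884 -0.3566  0.1351]
(-0.19, 0.06, 0) [-0.0559, 0.185, 0.1122] [-3.6, -0.0, 0.0] [ 0.581 -0.161  0.191]
(-0.19, 0.06, 15) [-0.045, 0.152, 0.1143] [-3.6, 0.5, 15.0] [ 0.586 -0.194  0.18 ]
(-0.17, 0.06, 15) [-0.045, 0.172, 0.1131] [-3.6, 0.5, 15.0] [ 0.583 -0.174  0.18 ]
(-0.14, 0.058, 15) [-0.043, 0.2019, 0.1112] [-3.6, 0.5, 15.0] [ 0.578 -0.144  0.178]
(0.08, 0.066, 36) [-0.0222, 0.3824, 0.0999] [-3.5, 1.1, 36.0] [0.548 0.034 0.157]
```

>>> play_rows(rows=[[[-0.015, 0, 0, 0, 0, 0, 0.015], [-0.04, 0, 0, 0, 0, 0, 0.015], [-0.06, 0.005, 0.003, 0, 0, 0, 0.015], [-0.065, 0.022, 0.014, -0.5, 0, 2, 0.015], [-0.065, 0.045, 0.03, -1, 0, 4, 0.015], [-0.065, 0.07, 0.046, -1.5, 0, 6, 0.015], [-0.065, 0.095, 0.062, -2, 0.2, 8, 0.015], [-0.06, 0.12, 0.079, -2.5, 0.3, 10, 0.015], [-0.055, 0.143, 0.094, -3, 0.4, 12, 0.015], [-0.05, 0.16, 0.105, -3.6, 0.5, 14, 0.015], [-0.045, 0.168, 0.113, -3.6, 0.5, 15, 0.015], [-0.045, 0.17, 0.113, -3.6, 0.5, 15, 0.015]]])

```text
time_s: 5.5
position: [0.5835, -0.1755, 0.1784]
tcp_rot: [[-0.045, -0.16, 0.986], [0.256, 0.952, 0.166], [-0.966, 0.26, -0.002]]
force: [-0.4, -0.4, -2.1]
opening: 0.316
```

```bash
python3 - <<'E'
from rig import *
from h import *
np.set_printoptions(suppress=True,precision=4)
d={}
for n in("wrist","top","side"):
    c=capture(n);d[n]=c
    cv2.imwrite(f"pics/{n}2.png",cv2.cvtColor(c["pixels"],cv2.COLOR_RGB2BGR))
pickle.dump(d,open("cap2.pkl","wb"))
s=read_state();print(s["time_s"],s["position"],s["tcp_rot"],s["joint_positions"],s["force"],s["opening"])
for n,z,(x0,y0,w,h) in [("top",5,(190,130,150,100)),("side",4,(190,120,180,130))]:
    cv2.imwrite(f"pics/{n}2z.png",cv2.resize(d[n]["pixels"][y0:y0+h,x0:x0+w,::-1],None,fx=z,fy=z,interpolation=cv2.INTER_CUBIC))
E
```

```text
5.65 [ 0.583  -0.1767  0.1799] [[-0.0435 -0.1594  0.9863]
 [ 0.2544  0.9529  0.1652]
 [-0.9661  0.2581 -0.0009]] [-33.3954  34.0592  79.5825  11.1545  76.9469 -46.4346] [ 0.4015  0.0213 -1.7974] 0.31901260346869853
```

View pics/wrist2.png

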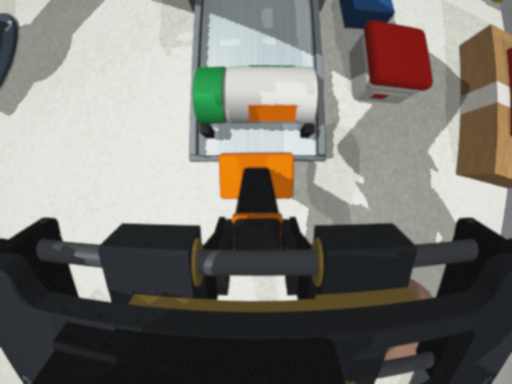

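View pics/top2z.png

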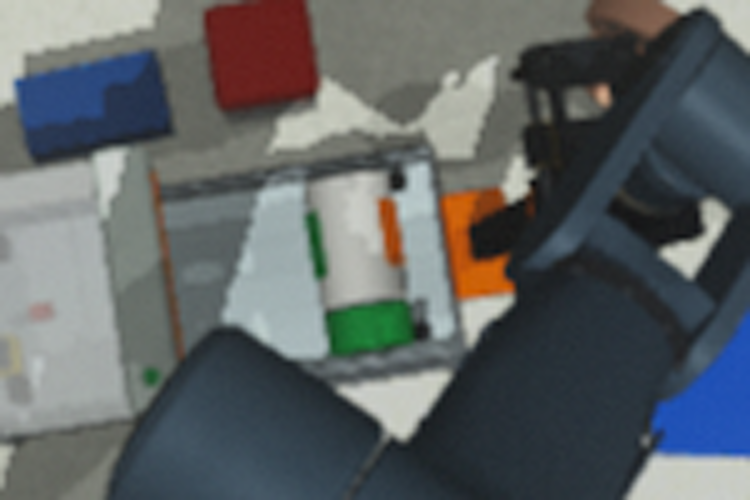

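View pics/side2z.png

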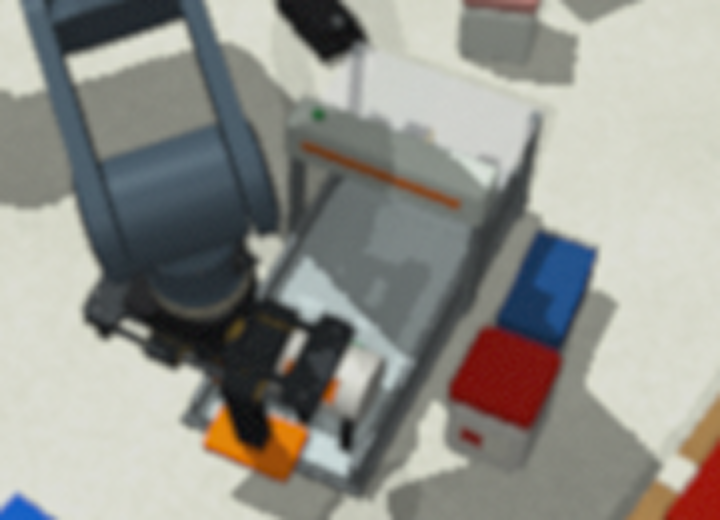

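```bash
python3 - <<'E'
from h import *
c=pickle.load(open("cap2.pkl","rb"))["wrist"]
im=c["pixels"][40:210,170:350,::-1];cv2.imwrite("pics/w.png",cv2.resize(im,None,fx=4,fy=4,interpolation=cv2.INTER_CUBIC))
a=np.radians(ST[2])
def st(P):
    v=P[:2]-ST[:2];return np.round([v@[np.cos(a),np.sin(a)],v@[-np.sin(a),np.cos(a)],P[2]],4)
for n,u,z in[("stopL",(207,125),.058),("stopR",(307,125),.058),("canL",(193,96),.055),("canR",(319,96),.055),("lowL",(190,160),.037),("lowR",(327,160),.037),("footL",(220,154),.06),("footR",(293,154),.06)]:
    print(n,st(fray(c,u,z)))
E
```

```text
stopL [-0.1436  0.0554  0.058 ]
stopR [-0.1436 -0.0545  0.058 ]
canL [-0.1086  0.073   0.055 ]
canR [-0.1087 -0.0697  0.055 ]
lowL [-0.1805  0.0787  0.037 ]
lowR [-0.1805 -0.0814  0.037 ]
footL [-0.1761  0.0403  0.06  ]
footR [-0.1761 -0.0383  0.06  ]
```

View pics/w.png

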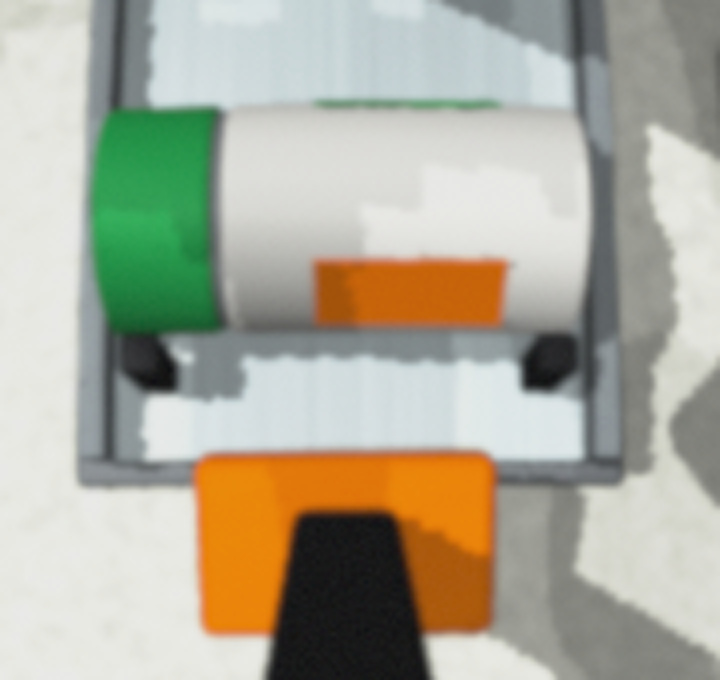

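```bash
cat >> plan.py <<'E'
def ze(x): return round(.0652+.0524*x,4)
E
python3 - <<'E'
from plan import *
show([(x,ze(x),15) for x in(-.17,-.162,-.154,-.146,-.14,-.134,-.128,-.122,-.116,-.110,-.104,-.099,-.097)])
E
```

```text
5.65 [ 0.583  -0.1767  0.1799]
(-0.17, 0.0563, 15) [0.0041, 0.0017, 0.0006] [-0.0, -0.1, 0.0] [ 0.583 -0.174  0.176]
(-0.162, 0.0567, 15) [0.0058, 0.0095, 0.0006] [-0.0, -0.1, 0.0] [ 0.582 -0.166  0.177]
(-0.154, 0.0571, 15) [0.0075, 0.0174, 0.0006] [-0.0, -0.1, 0.0] [ 0.58  -0.158  0.177]
(-0.146, 0.0575, 15) [0.0091, 0.0252, 0.0006] [-0.0, -0.1, 0.0] [ 0.579 -0.15   0.178]
(-0.14, 0.0579, 15) [0.0103, 0.0311, 0.0006] [-0.0, -0.1, 0.0] [ 0.578 -0.144  0.178]
(-0.134, 0.0582, 15) [0.0116, 0.037, 0.0006] [-0.0, -0.1, 0.0] [ 0.577 -0.138  0.178]
(-0.128, 0.0585, 15) [0.0128, 0.0428, 0.0006] [-0.0, -0.1, 0.0] [ 0.576 -0.133  0.179]
(-0.122, 0.0588, 15) [0.0141, 0.0487, 0.0006] [-0.0, -0.1, 0.0] [ 0.575 -0.127  0.179]
(-0.116, 0.0591, 15) [0.0153, 0.0546, 0.0006] [-0.0, -0.1, 0.0] [ 0.574 -0.121  0.179]
(-0.11, 0.0594, 15) [0.0166, 0.0605, 0.0006] [-0.0, -0.1, 0.0] [ 0.573 -0.115  0.179]
(-0.104, 0.0598, 15) [0.0178, 0.0664, 0.0006] [-0.0, -0.1, 0.0] [ 0.572 -0.109  0.18 ]
(-0.099, 0.06, 15) [0.0188, 0.0712, 0.0006] [-0.0, -0.1, 0.0] [ 0.571 -0.104  0.18 ]
(-0.097, 0.0601, 15) [0.0193, 0.0732, 0.0006] [-0.0, -0.1, 0.0] [ 0.571 -0.102  0.18 ]
```

>>> play_rows(rows=[[[0.0058, 0.0095, 0.0006, 0, 0, 0, 0.015], [0.0075, 0.0174, 0.0006, 0, 0, 0, 0.015], [0.0091, 0.0252, 0.0006, 0, 0, 0, 0.015], [0.0103, 0.0311, 0.0006, 0, 0, 0, 0.015], [0.0116, 0.037, 0.0006, 0, 0, 0, 0.015], [0.0128, 0.0428, 0.0006, 0, 0, 0, 0.015], [0.0141, 0.0487, 0.0006, 0, 0, 0, 0.015], [0.0153, 0.0546, 0.0006, 0, 0, 0, 0.015], [0.0166, 0.0605, 0.0006, 0, 0, 0, 0.015], [0.0178, 0.0664, 0.0006, 0, 0, 0, 0.015], [0.0188, 0.0712, 0.0006, 0, 0, 0, 0.015], [0.0193, 0.0732, 0.0006, 0, 0, 0, 0.015]]])

```text
time_s: 6.85
position: [0.5711, -0.1003, 0.1803]
tcp_rot: [[-0.044, -0.16, 0.986], [0.256, 0.952, 0.166], [-0.966, 0.26, -0.001]]
force: [-0.5, 0.6, -2.5]
opening: 0.32
```

```bash
python3 - <<'E'
from plan import *
c=capture("wrist");cv2.imwrite("pics/w3.png",c["pixels"][:,:,::-1])
show([(-.097,ze(-.097),15)]+[(x,ze(x),t) for x,t in((-.093,15.5),(-.087,17),(-.081,19),(-.075,21),(-.069,23),(-.063,25),(-.057,27),(-.051,29),(-.045,31),(-.039,33),(-.034,34.5),(-.032,35))])
print(read_state()["force"],read_state()["joint_positions"])
E
```

```text
6.9 [ 0.5711 -0.1002  0.1803]
(-0.097, 0.0601, 15) [-0.0003, -0.0017, -0.0003] [0.1, -0.1, -0.0] [ 0.571 -0.102  0.18 ]
(-0.093, 0.0603, 15.5) [0.0007, 0.0011, -0.0003] [0.1, -0.1, 0.5] [ 0.571 -0.099  0.18 ]
(-0.087, 0.0606, 17) [0.0027, 0.0036, -0.0003] [0.1, -0.1, 2.0] [ 0.57  -0.096  0.179]
(-0.081, 0.061, 19) [0.005, 0.0049, -0.0003] [0.1, -0.1, 4.0] [ 0.57  -0.094  0.177]
(-0.075, 0.0613, 21) [0.0075, 0.0063, -0.0003] [0.1, -0.1, 6.0] [ 0.569 -0.092  0.175]
(-0.069, 0.0616, 23) [0.0102, 0.0078, -0.0003] [0.1, -0.1, 8.0] [ 0.569 -0.09   0.172]
(-0.063, 0.0619, 25) [0.0131, 0.0093, -0.0003] [0.0, -0.1, 10.0] [ 0.569 -0.088  0.17 ]
(-0.057, 0.0622, 27) [0.0161, 0.0108, -0.0003] [0.0, -0.1, 12.0] [ 0.568 -0.086  0.168]
(-0.051, 0.0625, 29) [0.0192, 0.0124, -0.0003] [0.0, -0.1, 14.0] [ 0.568 -0.084  0.165]
(-0.045, 0.0628, 31) [0.0225, 0.0141, -0.0003] [0.0, -0.1, 16.0] [ 0.568 -0.081  0.162]
(-0.039, 0.0632, 33) [0.0258, 0.0159, -0.0003] [0.0, -0.1, 18.0] [ 0.567 -0.079  0.159]
(-0.034, 0.0634, 34.5) [0.0287, 0.0177, -0.0002] [0.0, -0.1, 19.5] [ 0.567 -0.076  0.157]
(-0.032, 0.0635, 35) [0.0297, 0.0187, -0.0002] [0.0, -0.1, 20.0] [ 0.567 -0.075  0.156]
[-0.4147  0.1657 -1.7677] [-27.9373  31.2048  85.3449  12.3981  73.1609 -42.1156]
```

View pics/w3.png

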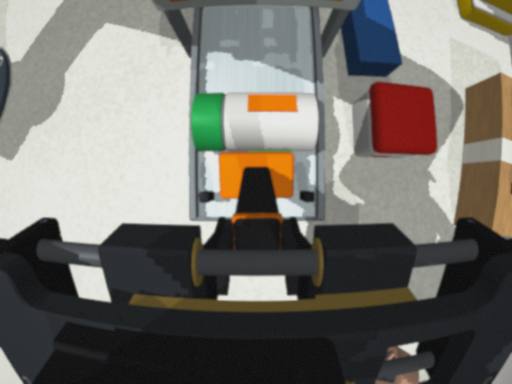

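```bash
python3 - <<'E'
from plan import *
show([(x,ze(x),t) for x,t in((-.093,15.5),(-.087,17),(-.081,19),(-.075,21),(-.069,23),(-.063,25),(-.057,27),(-.051,29),(-.045,31),(-.039,33),(-.034,34.5),(-.032,35))],cmd=pose(-.097,ze(-.097),15))
E
```

```text
6.9 [ 0.5711 -0.1019  0.1802]
(-0.093, 0.0603, 15.5) [0.0011, 0.0028, 0.0] [0.0, -0.0, 0.5] [ 0.571 -0.099  0.18 ]
(-0.087, 0.0606, 17) [0.0031, 0.0052, -0.0] [0.0, -0.0, 2.0] [ 0.57  -0.096  0.179]
(-0.081, 0.061, 19) [0.0053, 0.0066, 0.0] [0.0, 0.0, 4.0] [ 0.57  -0.094  0.177]
(-0.075, 0.0613, 21) [0.0079, 0.008, 0.0] [0.0, 0.0, 6.0] [ 0.569 -0.092  0.175]
(-0.069, 0.0616, 23) [0.0106, 0.0094, 0.0] [0.0, 0.0, 8.0] [ 0.569 -0.09   0.172]
(-0.063, 0.0619, 25) [0.0134, 0.0109, 0.0] [0.0, 0.0, 10.0] [ 0.569 -0.088  0.17 ]
(-0.057, 0.0622, 27) [0.0164, 0.0125, 0.0] [0.0, 0.0, 12.0] [ 0.568 -0.086  0.168]
(-0.051, 0.0625, 29) [0.0195, 0.0141, -0.0] [0.0, 0.0, 14.0] [ 0.568 -0.084  0.165]
(-0.045, 0.0628, 31) [0.0228, 0.0158, 0.0] [0.0, 0.0, 16.0] [ 0.568 -0.081  0.162]
(-0.039, 0.0632, 33) [0.0262, 0.0176, -0.0] [0.0, 0.0, 18.0] [ 0.567 -0.079  0.159]
(-0.034, 0.0634, 34.5) [0.029, 0.0194, 0.0] [0.0, 0.0, 19.5] [ 0.567 -0.076  0.157]
(-0.032, 0.0635, 35) [0.03, 0.0204, 0.0] [0.0, 0.0, 20.0] [ 0.567 -0.075  0.156]
```

>>> play_rows(rows=[[[0.0011, 0.0028, 0, 0, 0, 0.5, 0.015], [0.0031, 0.0052, 0, 0, 0, 2, 0.015], [0.0053, 0.0066, 0, 0, 0, 4, 0.015], [0.0079, 0.008, 0, 0, 0, 6, 0.015], [0.0106, 0.0094, 0, 0, 0, 8, 0.015], [0.0134, 0.0109, 0, 0, 0, 10, 0.015], [0.0164, 0.0125, 0, 0, 0, 12, 0.015], [0.0195, 0.0141, 0, 0, 0, 14, 0.015], [0.0228, 0.0158, 0, 0, 0, 16, 0.015], [0.0262, 0.0176, 0, 0, 0, 18, 0.015], [0.029, 0.0194, 0, 0, 0, 19.5, 0.015], [0.03, 0.0204, 0, 0, 0, 20, 0.015]]])

```text
time_s: 8.1
position: [0.5665, -0.0739, 0.1557]
tcp_rot: [[-0.096, -0.134, 0.986], [0.567, 0.807, 0.165], [-0.818, 0.576, -0.002]]
force: [-0.5, 0.3, -2.4]
opening: 0.316
```

```bash
python3 - <<'E'
from plan import *
d={}
for n in("wrist","side"):
    d[n]=c=capture(n);cv2.imwrite(f"pics/{n}4.png",c["pixels"][:,:,::-1])
pickle.dump(d,open("cap4.pkl","wb"))
cv2.imwrite("pics/side4z.png",cv2.resize(d["side"]["pixels"][120:250,190:370,::-1],None,fx=4,fy=4,interpolation=cv2.INTER_CUBIC))
show([(-.032,ze(-.032),35)])
print(read_state()["force"],read_state()["joint_positions"],read_state()["opening"])
show([(x,ze(x),36) for x in(-.028,-.022,-.016,-.01,-.004,.002,.008,.014,.02,.026,.03,.032)],cmd=pose(-.032,ze(-.032),35))
E
```

```text
8.2 [ 0.5666 -0.0738  0.1562]
(-0.032, 0.0635, 35) [-0.0008, -0.0007, -0.0002] [-0.0, -0.1, -0.1] [ 0.567 -0.075  0.156]
[-0.0762 -0.8022 -2.694 ] [-33.379   39.0946  82.7154  24.9716  84.3559 -51.2395] 0.30838928963430196
8.2 [ 0.5666 -0.0749  0.1565]
(-0.028, 0.0637, 36) [0.0026, 0.0011, -0.0] [0.0, -0.0, 1.0] [ 0.566 -0.073  0.155]
(-0.022, 0.064, 36) [0.0058, 0.0062, 0.0] [0.0, -0.0, 1.0] [ 0.565 -0.067  0.155]
(-0.016, 0.0644, 36) [0.0089, 0.0113, -0.0] [0.0, -0.0, 1.0] [ 0.564 -0.061  0.156]
(-0.01, 0.0647, 36) [0.0121, 0.0164, 0.0] [0.0, -0.0, 1.0] [ 0.563 -0.055  0.156]
(-0.004, 0.065, 36) [0.0153, 0.0215, -0.0] [0.0, -0.0, 1.0] [ 0.562 -0.049  0.156]
(0.002, 0.0653, 36) [0.0185, 0.0266, 0.0] [0.0, -0.0, 1.0] [ 0.561 -0.043  0.157]
(0.008, 0.0656, 36) [0.0217, 0.0317, -0.0] [0.0, -0.0, 1.0] [ 0.56  -0.037  0.157]
(0.014, 0.0659, 36) [0.0249, 0.0368, 0.0] [0.0, -0.0, 1.0] [ 0.559 -0.031  0.157]
(0.02, 0.0662, 36) [0.0281, 0.0419, -0.0] [0.0, -0.0, 1.0] [ 0.558 -0.025  0.157]
(0.026, 0.0666, 36) [0.0312, 0.047, 0.0] [0.0, -0.0, 1.0] [ 0.557 -0.019  0.158]
(0.03, 0.0668, 36) [0.0333, 0.0504, 0.0] [0.0, -0.0, 1.0] [ 0.557 -0.015  0.158]
(0.032, 0.0669, 36) [0.0344, 0.0521, -0.0] [0.0, -0.0, 1.0] [ 0.556 -0.013  0.158]
```

View pics/wrist4.png

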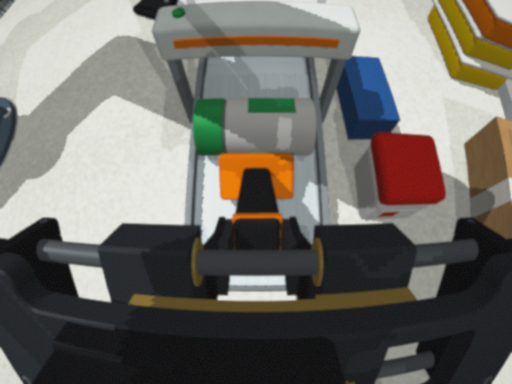

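View pics/side4z.png

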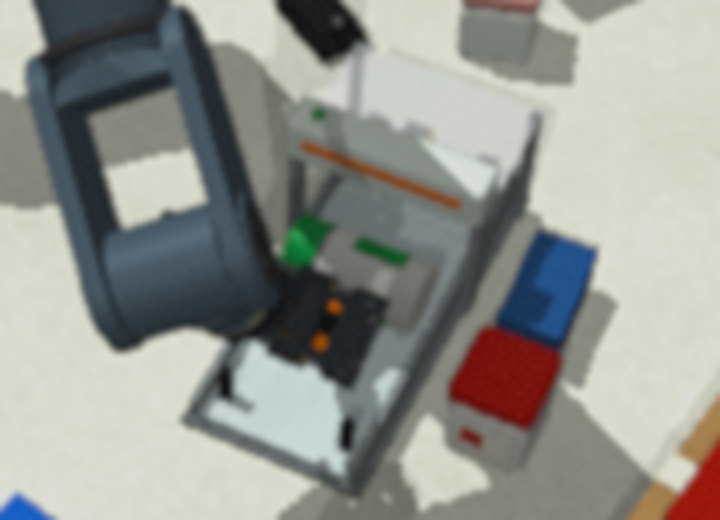

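>>> play_rows(rows=[[[0.0026, 0.0011, 0, 0, 0, 1, 0.015], [0.0058, 0.0062, 0, 0, 0, 1, 0.015], [0.0089, 0.0113, 0, 0, 0, 1, 0.015], [0.0121, 0.0164, 0, 0, 0, 1, 0.015], [0.0153, 0.0215, 0, 0, 0, 1, 0.015], [0.0185, 0.0266, 0, 0, 0, 1, 0.015], [0.0217, 0.0317, 0, 0, 0, 1, 0.015], [0.0249, 0.0368, 0, 0, 0, 1, 0.015], [0.0281, 0.0419, 0, 0, 0, 1, 0.015], [0.0312, 0.047, 0, 0, 0, 1, 0.015], [0.0333, 0.0504, 0, 0, 0, 1, 0.015], [0.0344, 0.0521, 0, 0, 0, 1, 0.015]]])

```text
time_s: 9.4
position: [0.5563, -0.0119, 0.1583]
tcp_rot: [[-0.098, -0.134, 0.986], [0.58, 0.798, 0.166], [-0.809, 0.588, -0.001]]
force: [0.7, -0.6, -1.3]
opening: 0.319
```

```bash
python3 - <<'E'
from plan import *
d={}
for n in("wrist","side"):
    d[n]=c=capture(n);cv2.imwrite(f"pics/{n}5.png",c["pixels"][:,:,::-1])
pickle.dump(d,open("cap5.pkl","wb"))
cv2.imwrite("pics/side5z.png",cv2.resize(d["side"]["pixels"][120:250,190:370,::-1],None,fx=4,fy=4,interpolation=cv2.INTER_CUBIC))
show([(.032,ze(.032),36)])
print(read_state()["force"],read_state()["joint_positions"],read_state()["opening"])
show([(x,ze(x),36) for x in(.035,.039,.044,.049,.054,.059,.064,.069,.073,.076,.078,.078)],cmd=pose(.032,ze(.032),36))
E
```

```text
9.5 [ 0.5564 -0.0122  0.1583]
(0.032, 0.0669, 36) [-0.0006, -0.001, -0.0003] [0.0, -0.1, -0.0] [ 0.556 -0.013  0.158]
[ 0.2914 -0.2712 -1.7015] [-29.3751  37.2164  87.389   27.5593  81.0859 -49.5762] 0.31726346160209623
9.5 [ 0.5563 -0.0133  0.1582]
(0.035, 0.067, 36) [0.0017, 0.0025, 0.0] [0.0, 0.0, 0.0] [ 0.556 -0.01   0.158]
(0.039, 0.0672, 36) [0.0039, 0.0058, 0.0] [0.0, 0.0, 0.0] [ 0.555 -0.006  0.158]
(0.044, 0.0675, 36) [0.0066, 0.0101, -0.0] [0.0, 0.0, 0.0] [ 0.554 -0.001  0.159]
(0.049, 0.0678, 36) [0.0093, 0.0143, 0.0] [0.0, 0.0, 0.0] [0.553 0.003 0.159]
(0.054, 0.068, 36) [0.012, 0.0184, 0.0] [0.0, 0.0, 0.0] [0.553 0.008 0.159]
(0.059, 0.0683, 36) [0.0147, 0.0227, 0.0] [0.0, 0.0, 0.0] [0.552 0.013 0.16 ]
(0.064, 0.0686, 36) [0.0174, 0.0269, 0.0] [0.0, 0.0, 0.0] [0.551 0.018 0.16 ]
(0.069, 0.0688, 36) [0.0202, 0.0311, 0.0] [0.0, 0.0, 0.0] [0.55  0.023 0.16 ]
(0.073, 0.069, 36) [0.0224, 0.0344, 0.0] [0.0, 0.0, 0.0] [0.549 0.027 0.16 ]
(0.076, 0.0692, 36) [0.024, 0.0369, 0.0] [0.0, 0.0, 0.0] [0.549 0.03  0.16 ]
(0.078, 0.0693, 36) [0.0251, 0.0386, 0.0] [0.0, 0.0, 0.0] [0.549 0.032 0.161]
(0.078, 0.0693, 36) [0.0251, 0.0386, 0.0] [0.0, 0.0, 0.0] [0.549 0.032 0.161]
```

View pics/wrist5.png

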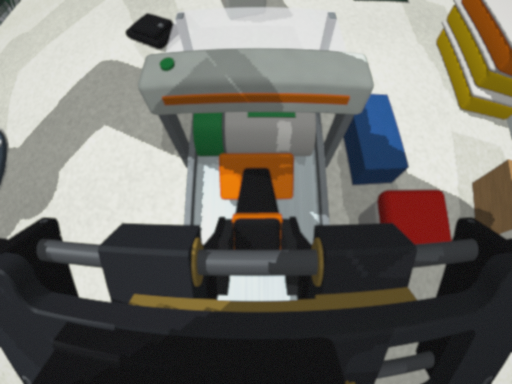

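View pics/side5z.png

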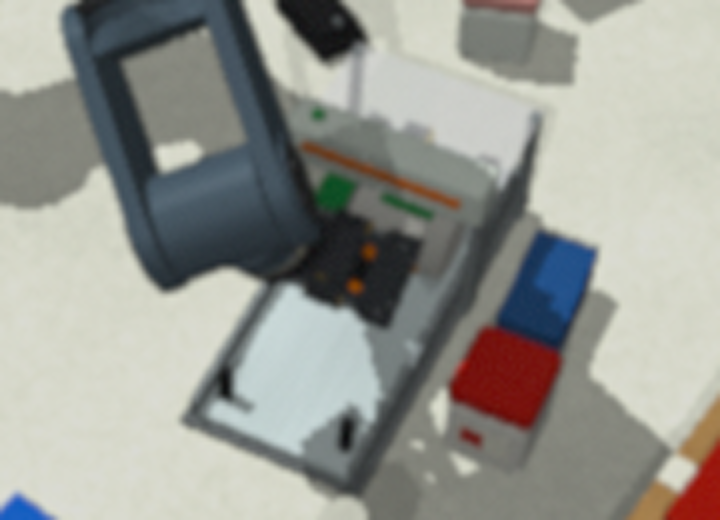

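```bash
python3 - <<'E'
from h import *
c=pickle.load(open("cap5.pkl","rb"))["wrist"]
R=cv2.Rodrigues(c["rvec"])[0];C=-R.T@c["tvec"];a=np.radians(ST[2]);v=C[:2]-ST[:2]
print(v@[np.cos(a),np.sin(a)],v@[-np.sin(a),np.cos(a)],C[2])
E
```

```text
-0.11394291720407249 8.465504932600107e-05 0.3529983082618374
```

>>> play_rows(rows=[[[0.0017, 0.0025, 0, 0, 0, 0, 0.015], [0.0039, 0.0058, 0, 0, 0, 0, 0.015], [0.0066, 0.0101, 0, 0, 0, 0, 0.015], [0.0093, 0.0143, 0, 0, 0, 0, 0.015], [0.012, 0.0184, 0, 0, 0, 0, 0.015], [0.0147, 0.0227, 0, 0, 0, 0, 0.015], [0.0174, 0.0269, 0, 0, 0, 0, 0.015], [0.0202, 0.0311, 0, 0, 0, 0, 0.015], [0.0224, 0.0344, 0, 0, 0, 0, 0.015], [0.024, 0.0369, 0, 0, 0, 0, 0.015], [0.0251, 0.0386, 0, 0, 0, 0, 0.015], [0.0251, 0.0386, 0, 0, 0, 0, 0.015]]])

```text
time_s: 10.7
position: [0.5487, 0.0333, 0.1606]
tcp_rot: [[-0.098, -0.134, 0.986], [0.58, 0.798, 0.166], [-0.809, 0.588, -0.001]]
force: [0.6, -0.9, -2.0]
opening: 0.315
```

```bash
python3 - <<'E'
from plan import *
d={}
for n in("wrist","side","top"):
    d[n]=c=capture(n);cv2.imwrite(f"pics/{n}6.png",c["pixels"][:,:,::-1])
pickle.dump(d,open("cap6.pkl","wb"))
cv2.imwrite("pics/side6z.png",cv2.resize(d["side"]["pixels"][120:250,190:370,::-1],None,fx=4,fy=4,interpolation=cv2.INTER_CUBIC))
cv2.imwrite("pics/top6z.png",cv2.resize(d["top"]["pixels"][130:230,170:320,::-1],None,fx=5,fy=5,interpolation=cv2.INTER_CUBIC))
cv2.imwrite("pics/wrist6z.png",cv2.resize(d["wrist"]["pixels"][0:220,130:400,::-1],None,fx=2.8,fy=2.8,interpolation=cv2.INTER_CUBIC))
show([(.078,ze(.078),36)])
print(read_state()["force"],read_state()["opening"])
E
```

```text
10.85 [0.5488 0.033  0.1606]
(0.078, 0.0693, 36) [-0.0005, -0.0007, -0.0003] [0.0, -0.1, -0.0] [0.549 0.032 0.161]
[-0.3244  0.0177 -2.0036] 0.3164384664083205
```

View pics/wrist6z.png

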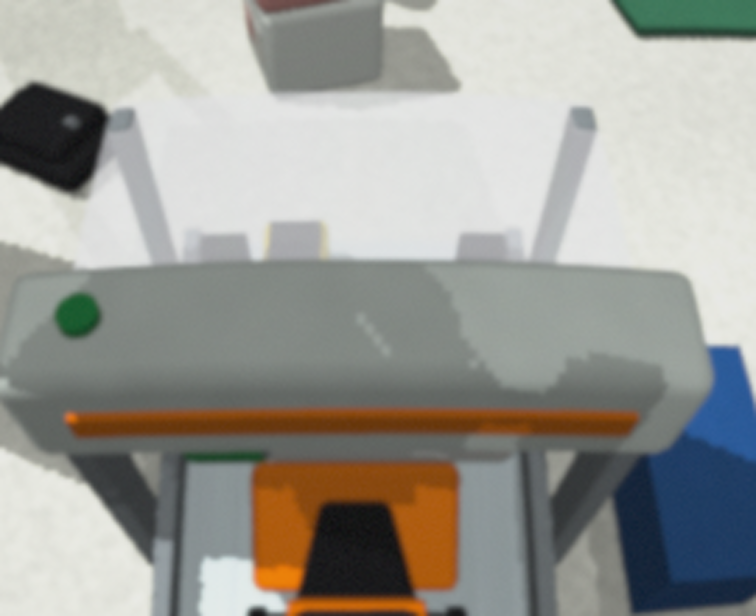

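View pics/side6z.png

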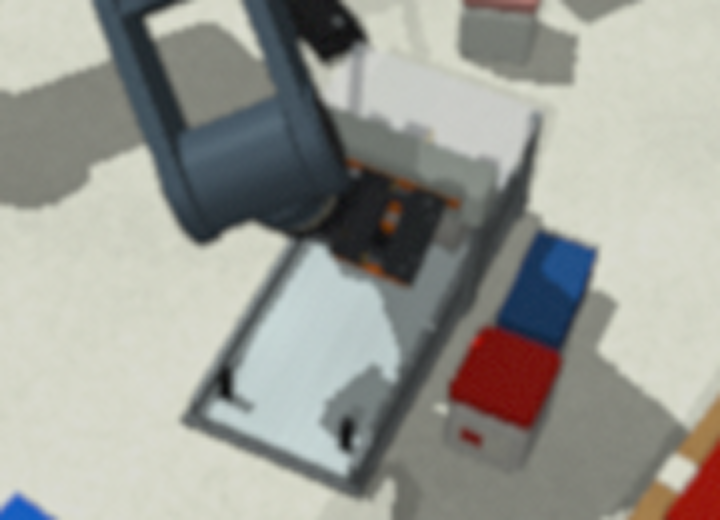

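View pics/top6z.png

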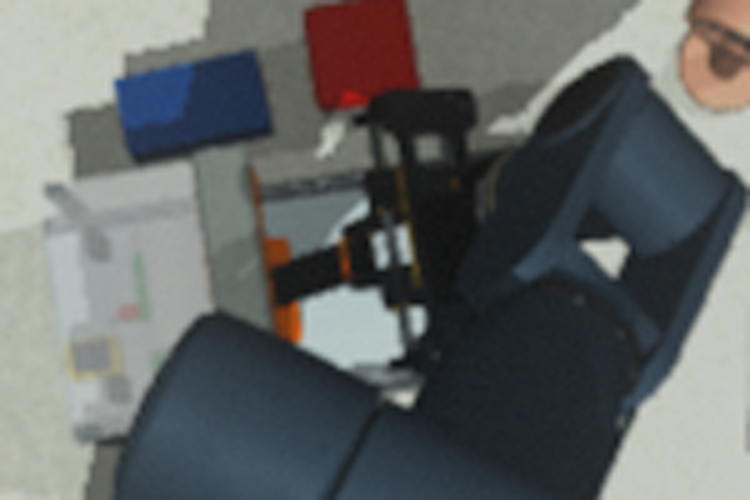

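```bash
python3 - <<'E'
from plan import *
from fit import W
d=pickle.load(open("cap6.pkl","rb"))
st=[ST[0],ST[1],np.radians(ST[2])]
for n in("top","side"):
    for r in trace(n,"canister_mid")[:3]:
        ys,xs=np.nonzero(r["mask"]);print(n,r["p"],r["at"],xs.min(),xs.max(),ys.min(),ys.max())
c=d["top"];im=cv2.resize(c["pixels"][150:225,175:245,::-1],None,fx=8,fy=8,interpolation=cv2.INTER_CUBIC)
def L(A,B,col):
    q=proj(c,W(st,[A,B]));q=((q-[175,150]+.5)*8-.5).astype(int);cv2.line(im,q[0].tolist(),q[1].tolist(),col,1)
for xc,zc,col in((.121,.062,(0,0,255)),(.105,.066,(255,0,0))):
    for s in(-1,1): L((xc+s*.033,.065,zc),(xc+s*.033,-.065,zc),col); L((xc+.033,s*.065,zc),(xc-.033,s*.065,zc),col)
cv2.imwrite("pics/ov6.png",im)
E
```

```text
(no output)
```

View pics/ov6.png

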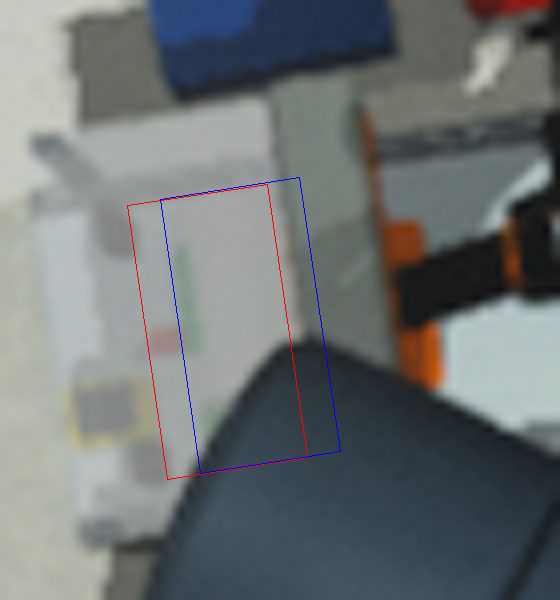

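```bash
python3 - <<'E'
from plan import *
show([(x,.070,36) for x in(.074,.068,.06,.05,.04,.035,.03)],cmd=pose(.078,ze(.078),36))
E
```

```text
10.95 [0.5487 0.032  0.1606]
(0.074, 0.07, 36) [-0.0029, -0.0028, -0.0] [0.0, 0.0, 0.0] [0.549 0.028 0.161]
(0.068, 0.07, 36) [-0.0064, -0.0077, -0.0] [0.0, 0.0, 0.0] [0.55  0.022 0.161]
(0.06, 0.07, 36) [-0.0111, -0.0142, -0.0] [0.0, 0.0, 0.0] [0.552 0.014 0.161]
(0.05, 0.07, 36) [-0.017, -0.0222, -0.0] [0.0, 0.0, 0.0] [0.553 0.004 0.161]
(0.04, 0.07, 36) [-0.0229, -0.0303, -0.0] [0.0, 0.0, 0.0] [ 0.555 -0.005  0.161]
(0.035, 0.07, 36) [-0.0258, -0.0344, -0.0] [0.0, 0.0, 0.0] [ 0.556 -0.01   0.161]
(0.03, 0.07, 36) [-0.0288, -0.0384, 0.0] [0.0, 0.0, 0.0] [ 0.557 -0.015  0.161]
```

>>> play_rows(rows=[[[-0.0029, -0.0028, 0, 0, 0, 0, 0.015], [-0.0064, -0.0077, 0, 0, 0, 0, 0.015], [-0.0111, -0.0142, 0, 0, 0, 0, 0.015], [-0.017, -0.0222, 0, 0, 0, 0, 0.015], [-0.0229, -0.0303, 0, 0, 0, 0, 0.015], [-0.0258, -0.0344, 0, 0, 0, 0, 0.015], [-0.0288, -0.0384, 0, 0, 0, 0, 0.015]]])

```text
time_s: 11.65
position: [0.557, -0.0152, 0.1614]
tcp_rot: [[-0.097, -0.133, 0.986], [0.58, 0.798, 0.165], [-0.809, 0.588, -0.0]]
force: [0.1, 1.2, -1.5]
opening: 0.321
```

```bash
python3 - <<'E'
from plan import *
d={}
for n in("wrist","top"):
    d[n]=c=capture(n)
cv2.imwrite("pics/wrist7z.png",cv2.resize(d["wrist"]["pixels"][0:220,130:400,::-1],None,fx=2.8,fy=2.8,interpolation=cv2.INTER_CUBIC))
cv2.imwrite("pics/top7z.png",cv2.resize(d["top"]["pixels"][130:230,170:320,::-1],None,fx=5,fy=5,interpolation=cv2.INTER_CUBIC))
show([(.03,.07,36)])
E
```

```text
11.75 [ 0.5571 -0.0153  0.1613]
(0.03, 0.07, 36) [0.0, 0.0, -0.0005] [-0.0, -0.0, 0.0] [ 0.557 -0.015  0.161]
```

View pics/wrist7z.png

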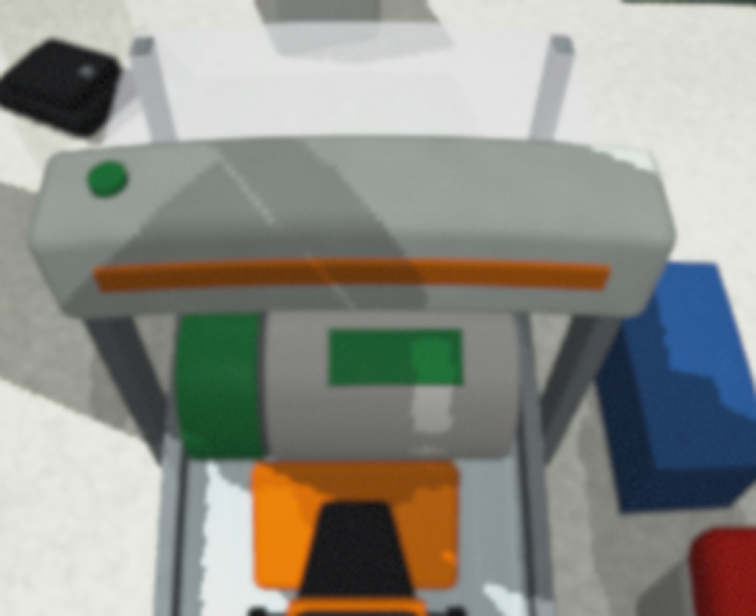

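View pics/top7z.png

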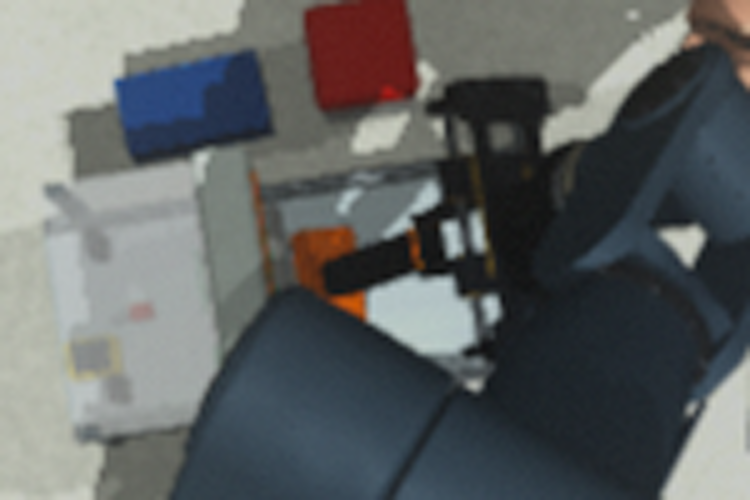

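```bash
python3 - <<'E'
from plan import *
show([(x,ze(x),36) for x in(.034,.039,.044,.049,.054,.059,.064,.069,.074,.079,.083,.085)],cmd=pose(.03,.07,36))
E
```

```text
11.75 [ 0.5566 -0.0153  0.1613]
(0.034, 0.067, 36) [0.0048, 0.0015, -0.0] [0.0, 0.0, 0.0] [ 0.556 -0.011  0.158]
(0.039, 0.0672, 36) [0.0076, 0.0056, -0.0] [0.0, 0.0, 0.0] [ 0.555 -0.006  0.158]
(0.044, 0.0675, 36) [0.0103, 0.0099, -0.0] [0.0, 0.0, 0.0] [ 0.554 -0.001  0.159]
(0.049, 0.0678, 36) [0.0129, 0.0141, -0.0] [0.0, 0.0, 0.0] [0.553 0.003 0.159]
(0.054, 0.068, 36) [0.0157, 0.0182, -0.0] [0.0, 0.0, 0.0] [0.553 0.008 0.159]
(0.059, 0.0683, 36) [0.0184, 0.0225, -0.0] [0.0, 0.0, 0.0] [0.552 0.013 0.16 ]
(0.064, 0.0686, 36) [0.0211, 0.0267, -0.0] [0.0, 0.0, 0.0] [0.551 0.018 0.16 ]
(0.069, 0.0688, 36) [0.0239, 0.0308, -0.0] [0.0, 0.0, 0.0] [0.55  0.023 0.16 ]
(0.074, 0.0691, 36) [0.0266, 0.0351, -0.0] [0.0, 0.0, 0.0] [0.549 0.028 0.16 ]
(0.079, 0.0693, 36) [0.0294, 0.0392, -0.0] [0.0, 0.0, 0.0] [0.549 0.033 0.161]
(0.083, 0.0695, 36) [0.0316, 0.0426, -0.0] [0.0, 0.0, 0.0] [0.548 0.037 0.161]
(0.085, 0.0697, 36) [0.0326, 0.0443, -0.0] [0.0, 0.0, 0.0] [0.548 0.039 0.161]
```

>>> play_rows(rows=[[[0.0048, 0.0015, 0, 0, 0, 0, 0.015], [0.0076, 0.0056, 0, 0, 0, 0, 0.015], [0.0103, 0.0099, 0, 0, 0, 0, 0.015], [0.0129, 0.0141, 0, 0, 0, 0, 0.015], [0.0157, 0.0182, 0, 0, 0, 0, 0.015], [0.0184, 0.0225, 0, 0, 0, 0, 0.015], [0.0211, 0.0267, 0, 0, 0, 0, 0.015], [0.0239, 0.0308, 0, 0, 0, 0, 0.015], [0.0266, 0.0351, 0, 0, 0, 0, 0.015], [0.0294, 0.0392, 0, 0, 0, 0, 0.015], [0.0316, 0.0426, 0, 0, 0, 0, 0.015], [0.0326, 0.0443, 0, 0, 0, 0, 0.015]]])

```text
time_s: 12.95
position: [0.5476, 0.0401, 0.1611]
tcp_rot: [[-0.098, -0.134, 0.986], [0.58, 0.798, 0.166], [-0.809, 0.588, -0.0]]
force: [-0.2, -1.2, -1.1]
opening: 0.316
```

```bash
cat > look.py <<'E'
from plan import *
def look(k):
    from fit import W
    d={n:capture(n) for n in("wrist","top","side")}
    pickle.dump(d,open(f"cap{k}.pkl","wb"))
    ims=[]
    for n,(x0,y0,w,h),f in(("wrist",(150,60,230,120),3.4),("top",(170,145,90,80),6)):
        ims.append(cv2.resize(d[n]["pixels"][y0:y0+h,x0:x0+w,::-1],None,fx=f,fy=f,interpolation=cv2.INTER_CUBIC))
        cv2.imwrite(f"pics/{n}{k}z.png",ims[-1])
    print(read_state()["force"],read_state()["opening"])
E
python3 -c "
from look import *
look(8)
show([(.085,ze(.085),36)])"
```

```text
[ 0.4837  0.366  -3.2776] 0.31758172650347544
13.1 [0.5476 0.0399 0.161 ]
(0.085, 0.0697, 36) [-0.0005, -0.0008, -0.0003] [0.0, -0.1, -0.0] [0.548 0.039 0.161]
```

View pics/wrist8z.png

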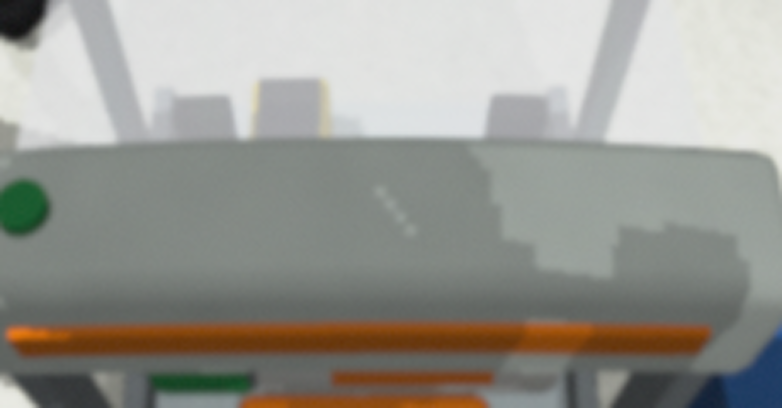

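View pics/top8z.png

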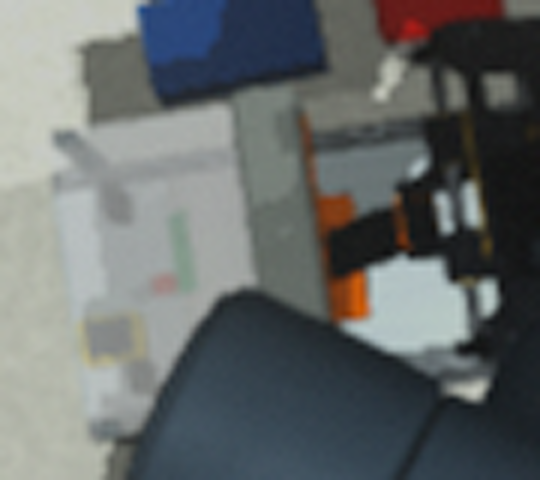

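```bash
cat >> plan.py <<'E'
def wproj(c,P):
    K=c["intrinsics"];R=cv2.Rodrigues(c["rvec"])[0];q=R@np.asarray(P)+c["tvec"]
    r=np.hypot(q[0],q[1]);th=np.arctan2(r,q[2]);return K[0,0]*th*q[:2]/r+[K[0,2],K[1,2]]
def slipedge(phi,L=.150,loc=(.025,0.,0.)):
    """point of pusher (local x, y, height above underside) in tool frame; phi deg = foot swung back; L grip height"""
    a=np.radians(phi);u=L-loc[2];v=loc[0]
    return np.array([-.019+u*np.cos(a)+v*np.sin(a), v*np.cos(a)-u*np.sin(a), -loc[1]])
E
python3 - <<'E'
from plan import *
for k,z in(("5",153),("6",165),("8",177)):
    c=pickle.load(open(f"cap{k}.pkl","rb"))["wrist"]
    s=read_state()
    # tool pose at capture
    if k=="5":p,R=pose(.032,ze(.032),36)
    if k=="6":p,R=pose(.078,ze(.078),36)
    if k=="8":p,R=s["position"],s["tcp_rot"]
    for phi in(0,4,6,8,10,12):
        print(k,z,phi,[wproj(c,p+R@slipedge(phi,loc=(.025,0,h))).round(0) for h in(0,.016)],(p+R@slipedge(phi))[2].round(4))
c=pickle.load(open("cap8.pkl","rb"))["wrist"]
cv2.imwrite("pics/w8.png",c["pixels"][:,:,::-1])
E
```

```text
5 153 0 [array([257., 151.]), array([257., 153.])] 0.0669
5 153 4 [array([257., 160.]), array([257., 162.])] 0.0596
5 153 6 [array([257., 165.]), array([257., 166.])] 0.0562
5 153 8 [array([257., 169.]), array([257., 170.])] 0.0529
5 153 10 [array([257., 174.]), array([257., 175.])] 0.0497
5 153 12 [array([257., 179.]), array([257., 179.])] 0.0467
6 165 0 [array([257., 150.]), array([257., 153.])] 0.0693
6 165 4 [array([257., 160.]), array([257., 161.])] 0.062
6 165 6 [array([257., 164.]), array([257., 166.])] 0.0586
6 165 8 [array([257., 169.]), array([257., 170.])] 0.0553
6 165 10 [array([257., 174.]), array([257., 175.])] 0.0521
6 165 12 [array([257., 178.]), array([257., 179.])] 0.0491
8 177 0 [array([257., 149.]), array([257., 152.])] 0.0698
8 177 4 [array([257., 159.]), array([257., 160.])] 0.0625
8 177 6 [array([257., 163.]), array([257., 165.])] 0.059
8 177 8 [array([257., 168.]), array([257., 169.])] 0.0557
8 177 10 [array([257., 173.]), array([257., 174.])] 0.0526
8 177 12 [array([257., 177.]), array([257., 178.])] 0.0496
```

View pics/w8.png

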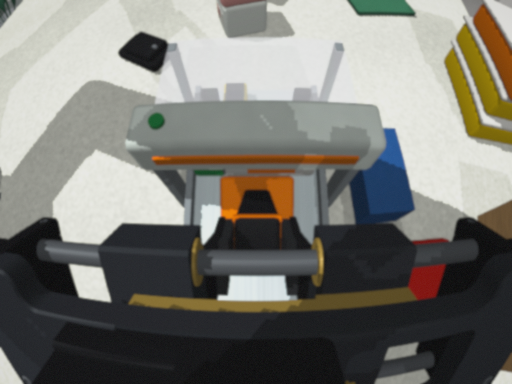

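```bash
python3 - <<'E'
from plan import *
e=slipedge(11.5);print(e)
cmd=pose(.085,ze(.085),36)
E=cmd[0]+cmd[1]@e;a=np.radians(ST[2]);print(E,(E[:2]-ST[:2])@[np.cos(a),np.sin(a)])
def sh(w,cmd):
    for x,z,t in w:
        p,R=pose(x,z,t,edge=e);print((x,round(z,4),t),np.round(row(*cmd,p,R),4).tolist(),p.round(3))
zz=lambda x:.059+.0524*(x-.06)+.002
sh([(x,zz(x) if i>1 else .0495+.004*(i+1),36) for i,x in enumerate((.06,.057,.052,.046,.039,.032,.025,.018,.011,.004,-.003,-.010))],cmd)
print()
c2=pose(-.010,zz(-.01),36,edge=e)
sh([(x,zz(x),t) for x,t in((-.017,36),(-.024,35),(-.031,34),(-.038,33),(-.045,32),(-.052,31),(-.059,30),(-.066,29),(-.073,28),(-.08,27),(-.087,26),(-.094,25))],c2)
print()
c3=pose(-.094,zz(-.094),25,edge=e)
sh([(x,zz(x),25) for x in (-.101,-.108,-.114,-.12,-.126,-.132,-.138,-.145)]+[(-.155,.06,20),(-.17,.07,16),(-.19,.08,11.5),(-.21,.09,11.5)],c3)
E
```

```text
[ 0.133  -0.0054 -0.    ]
[0.5353 0.1117 0.0502] 0.06155980546710479
(0.06, 0.0535, 36) [-0.0036, 0.0007, -0.0, 0.0, 0.0, 0.0] [0.548 0.037 0.164]
(0.057, 0.0575, 36) [-0.0086, 0.0006, -0.0, 0.0, 0.0, 0.0] [0.548 0.034 0.168]
(0.052, 0.0606, 36) [-0.014, -0.0017, -0.0, 0.0, 0.0, 0.0] [0.549 0.03  0.171]
(0.046, 0.0603, 36) [-0.0173, -0.0067, -0.0, 0.0, 0.0, 0.0] [0.55  0.024 0.171]
(0.039, 0.0599, 36) [-0.0211, -0.0126, -0.0, 0.0, 0.0, 0.0] [0.551 0.017 0.171]
(0.032, 0.0595, 36) [-0.0249, -0.0184, -0.0, 0.0, 0.0, 0.0] [0.552 0.01  0.17 ]
(0.025, 0.0592, 36) [-0.0287, -0.0243, -0.0, 0.0, 0.0, 0.0] [0.554 0.003 0.17 ]
(0.018, 0.0588, 36) [-0.0325, -0.0302, 0.0, 0.0, 0.0, 0.0] [ 0.555 -0.004  0.17 ]
(0.011, 0.0584, 36) [-0.0364, -0.0361, -0.0, 0.0, 0.0, 0.0] [ 0.556 -0.011  0.169]
(0.004, 0.0581, 36) [-0.0402, -0.042, -0.0, 0.0, 0.0, 0.0] [ 0.557 -0.018  0.169]
(-0.003, 0.0577, 36) [-0.044, -0.0478, -0.0, 0.0, 0.0, 0.0] [ 0.558 -0.025  0.168]
(-0.01, 0.0573, 36) [-0.0478, -0.0537, -0.0, 0.0, 0.0, 0.0] [ 0.559 -0.032  0.168]

(-0.017, 0.057, 36) [-0.0038, -0.0059, -0.0, 0.0, 0.0, 0.0] [
[... 1273 characters left out ...]
0.0] [ 0.574 -0.118  0.174]
(-0.126, 0.0513, 25) [-0.012, -0.0297, -0.0, 0.0, 0.0, 0.0] [ 0.575 -0.124  0.174]
(-0.132, 0.0509, 25) [-0.0143, -0.0353, -0.0, 0.0, 0.0, 0.0] [ 0.576 -0.13   0.174]
(-0.138, 0.0506, 25) [-0.0165, -0.0409, -0.0, 0.0, 0.0, 0.0] [ 0.577 -0.136  0.173]
(-0.145, 0.0503, 25) [-0.0191, -0.0474, -0.0, 0.0, 0.0, 0.0] [ 0.578 -0.143  0.173]
(-0.155, 0.06, 20) [-0.0312, -0.0407, 0.0, 0.0, -0.0, -5.0] [ 0.578 -0.142  0.187]
(-0.17, 0.07, 16) [-0.0451, -0.0409, 0.0, -0.0, -0.0, -9.0] [ 0.579 -0.148  0.199]
(-0.19, 0.08, 11.5) [-0.0602, -0.0447, -0.0, 0.0, -0.0, -13.5] [ 0.58  -0.157  0.211]
(-0.21, 0.09, 11.5) [-0.0777, -0.0586, -0.0, 0.0, -0.0, -13.5] [ 0.584 -0.177  0.221]
```

>>> play_rows(rows=[[[-0.0036, 0.0007, 0, 0, 0, 0, 0.015], [-0.0086, 0.0006, 0, 0, 0, 0, 0.015], [-0.014, -0.0017, 0, 0, 0, 0, 0.015], [-0.0173, -0.0067, 0, 0, 0, 0, 0.015], [-0.0211, -0.0126, 0, 0, 0, 0, 0.015], [-0.0249, -0.0184, 0, 0, 0, 0, 0.015], [-0.0287, -0.0243, 0, 0, 0, 0, 0.015], [-0.0325, -0.0302, 0, 0, 0, 0, 0.015], [-0.0364, -0.0361, 0, 0, 0, 0, 0.015], [-0.0402, -0.042, 0, 0, 0, 0, 0.015], [-0.044, -0.0478, 0, 0, 0, 0, 0.015], [-0.0478, -0.0537, 0, 0, 0, 0, 0.015]]])

```text
time_s: 14.3
position: [0.5597, -0.0313, 0.1681]
tcp_rot: [[-0.098, -0.134, 0.986], [0.58, 0.798, 0.166], [-0.809, 0.588, -0.0]]
force: [0.2, -0.3, -2.6]
opening: 0.313
```

```bash
python3 -c "
from plan import *
c=capture('wrist');cv2.imwrite('pics/w9.png',c['pixels'][:,:,::-1]);print(read_state()['position'])"
```

```text
[ 0.5602 -0.0327  0.1678]
```

View pics/w9.png

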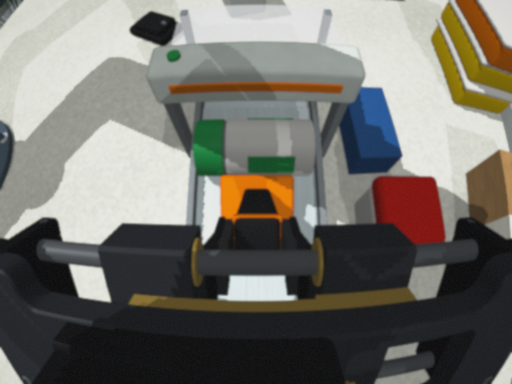

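Canister follows the pusher back (rear edge at row ~175, on the foot). Continue.

>>> play_rows(rows=[[[-0.0038, -0.0059, 0, 0, 0, 0, 0.015], [-0.0075, -0.0094, 0, 0, 0, -1, 0.015], [-0.0112, -0.013, 0, 0, 0, -2, 0.015], [-0.0148, -0.0166, 0, 0, 0, -3, 0.015], [-0.0184, -0.0201, 0, 0, 0, -4, 0.015], [-0.0219, -0.0237, 0, 0, 0, -5, 0.015], [-0.0254, -0.0273, 0, 0, 0, -6, 0.015], [-0.0289, -0.0309, 0, 0, 0, -7, 0.015], [-0.0323, -0.0345, 0, 0, 0, -8, 0.015], [-0.0357, -0.0381, 0, 0, 0, -9, 0.015], [-0.039, -0.0417, 0, 0, 0, -10, 0.015], [-0.0423, -0.0453, 0, 0, 0, -11, 0.015]]])

```text
time_s: 15.55
position: [0.5698, -0.0917, 0.1758]
tcp_rot: [[-0.07, -0.15, 0.986], [0.416, 0.894, 0.166], [-0.907, 0.422, -0.001]]
force: [0.3, -0.4, -2.8]
opening: 0.317
```

>>> play_rows(rows=[[[-0.005, -0.0065, 0, 0, 0, 0, 0.015], [-0.009, -0.013, 0, 0, 0, 0, 0.015], [-0.0115, -0.018, 0, 0, 0, 0, 0.015], [-0.0138, -0.0235, 0, 0, 0, 0, 0.015], [-0.016, -0.0285, 0, 0, 0, 0, 0.015], [-0.0183, -0.034, 0, 0, 0, 0, 0.015], [-0.0205, -0.0395, 0, 0, 0, 0, 0.015], [-0.0235, -0.046, 0, 0, 0, 0, 0.015], [-0.0312, -0.0447, 0, 0, 0, -4, 0.015], [-0.0451, -0.0409, 0, 0, 0, -9, 0.015], [-0.0602, -0.0447, 0, 0, 0, -13.5, 0.015], [-0.0777, -0.0586, 0, 0, 0, -13.5, 0.015]]])

```text
time_s: 16.75
position: [0.5835, -0.1726, 0.2233]
tcp_rot: [[-0.034, -0.166, 0.985], [0.198, 0.965, 0.17], [-0.98, 0.201, -0.0]]
force: [0.3, 1.0, -0.9]
opening: 0.313
```

```bash
python3 -c "
from plan import *
d={n:capture(n) for n in('wrist','side')}
pickle.dump(d,open('cap10.pkl','wb'))
for n in d: cv2.imwrite(f'pics/{n}10.png',d[n]['pixels'][:,:,::-1])
s=read_state();print(s['time_s'],s['position'],s['tcp_rot'])
for phi in (6,8,10,12,14): print(phi,wproj(d['wrist'],s['position']+s['tcp_rot']@slipedge(phi,loc=(.025,0,.016))),wproj(d['wrist'],s['position']+s['tcp_rot']@slipedge(phi,loc=(-.025,0.03,.016))))
"
```

```text
16.85 [ 0.5858 -0.1786  0.2233] [[-0.0285 -0.1623  0.9863]
 [ 0.1927  0.9673  0.1647]
 [-0.9808  0.1948  0.0037]]
6 [259.0473 171.9282] [230.9527 218.0511]
8 [259.0236 176.2859] [230.9493 222.4444]
10 [259.0002 180.6506] [230.9359 226.8391]
12 [258.9771 185.0219] [230.9125 231.2349]
14 [258.9543 189.399 ] [230.879  235.6313]
```

View pics/wrist10.png

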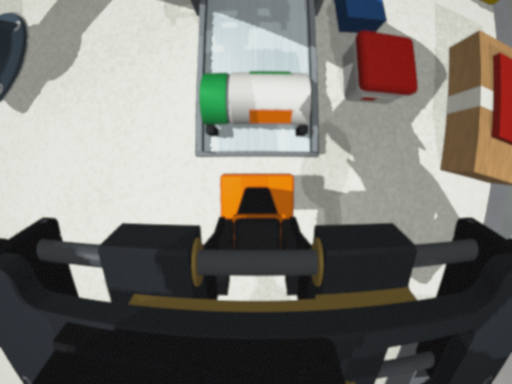

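View pics/side10.png

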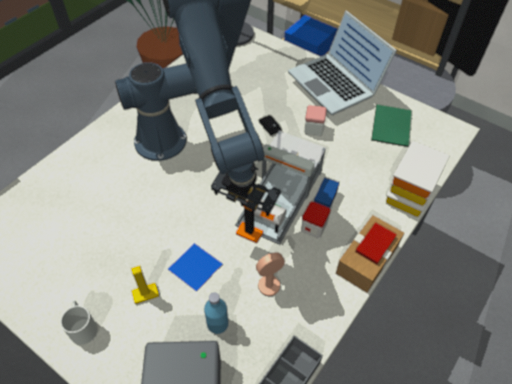

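```bash
cat >> plan.py <<'E'
def posec(x,y,z,t,phi,L=.150,yaw=99.5):
    """tool pose so that pusher underside centre is at x,y,z"""
    e=slipedge(phi,L,(0,0,0));R=Rdown(yaw-90,t,yaw);return np.array([x,y,z])-R@e,R
E
python3 - <<'E'
from plan import *
e=slipedge(11.5);cmd=pose(-.21,.09,11.5,edge=e)
s=read_state();print(s["position"],cmd[0],s["qvel"].round(2))
for w in((.555,-.22,.08),(.486,-.346,.06),(.486,-.346,.02),(.486,-.346,.004)):
    p,R=posec(*w,9.5,9.5);print(w,np.round(row(*cmd,p,R),4).tolist(),p.round(3))
E
```

```text
[ 0.5858 -0.1786  0.2233] [ 0.5837 -0.177   0.2214] [0.44 1.27 3.07 2.68 0.65 0.76]
(0.555, -0.22, 0.08) [0.003, -0.0358, -0.0354, -0.0, -0.0, -2.0] [ 0.554 -0.217  0.211]
(0.486, -0.346, 0.06) [0.0001, -0.1504, -0.1242, -0.0, -0.0, -2.0] [ 0.485 -0.343  0.191]
(0.486, -0.346, 0.02) [0.0393, -0.1584, -0.1242, -0.0, -0.0, -2.0] [ 0.485 -0.343  0.151]
(0.486, -0.346, 0.004) [0.055, -0.1616, -0.1242, -0.0, -0.0, -2.0] [ 0.485 -0.343  0.135]
```

>>> play_rows(rows=[[[0.001, -0.012, -0.01, 0, 0, -0.5, 0.015], [0.003, -0.036, -0.03, 0, 0, -1, 0.015], [0.003, -0.062, -0.052, 0, 0, -2, 0.015], [0.002, -0.09, -0.076, 0, 0, -2, 0.015], [0.001, -0.118, -0.098, 0, 0, -2, 0.015], [0.001, -0.14, -0.116, 0, 0, -2, 0.015], [0.004, -0.151, -0.124, 0, 0, -2, 0.015], [0.015, -0.1535, -0.1242, 0, 0, -2, 0.015], [0.028, -0.156, -0.1242, 0, 0, -2, 0.015], [0.039, -0.1584, -0.1242, 0, 0, -2, 0.015], [0.044, -0.1592, -0.1242, 0, 0, -2, 0.015], [0.044, -0.1592, -0.1242, 0, 0, -2, 0.015]]])

```text
time_s: 18.05
position: [0.4859, -0.3402, 0.1453]
tcp_rot: [[-0.03, -0.165, 0.986], [0.165, 0.972, 0.167], [-0.986, 0.168, -0.002]]
force: [-0.2, -0.3, -1.9]
opening: 0.323
```

```bash
python3 -c "
from plan import *
d={n:capture(n) for n in('side','wrist')}
pickle.dump(d,open('cap11.pkl','wb'))
cv2.imwrite('pics/side11.png',cv2.resize(d['side']['pixels'][170:320,110:260,::-1],None,fx=4,fy=4,interpolation=cv2.INTER_CUBIC))
cv2.imwrite('pics/wrist11.png',d['wrist']['pixels'][:,:,::-1])
s=read_state();print(s['time_s'],s['position'],s['tcp_rot'],s['force'])
"
```

```text
18.15 [ 0.4864 -0.3415  0.1466] [[-0.0278 -0.1645  0.986 ]
 [ 0.1627  0.9725  0.1668]
 [-0.9863  0.165  -0.0003]] [ 0.6435 -0.4954 -1.3708]
```

View pics/side11.png

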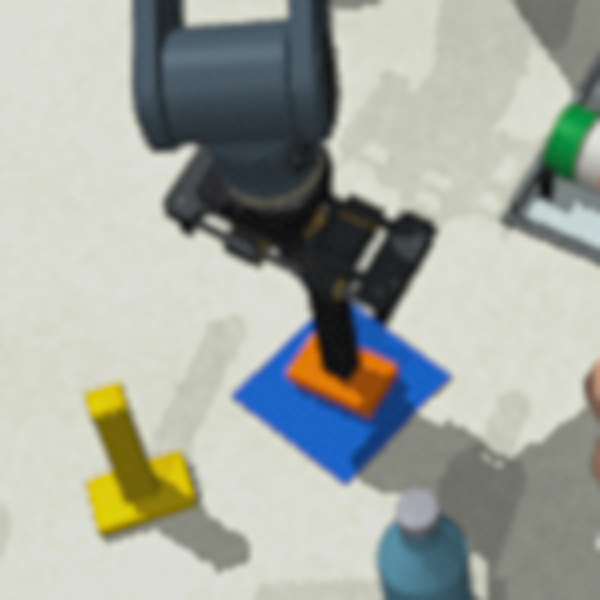

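View pics/wrist11.png

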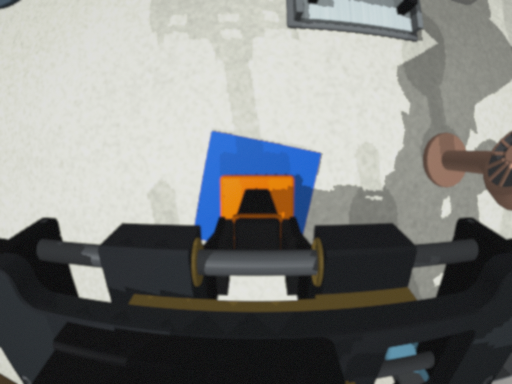

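>>> play_rows(rows=[[[0.005, -0.001, 0, 0, 0, 0, 0.015], [0.01, -0.0017, 0, 0, 0, 0, 0.015], [0.0115, -0.002, 0, 0, 0, 0, 0.015], [0.012, -0.002, 0, 0, 0, 0, 0.015], [0.012, -0.002, 0, 0, 0, 0, 0.06], [0.012, -0.002, 0, 0, 0, 0, 0.06], [0.012, -0.002, 0, 0, 0, 0, 0.06], [0.012, -0.002, 0, 0, 0, 0, 0.06], [0.012, -0.002, 0, 0, 0, 0, 0.06]]])

```text
time_s: 19.05
position: [0.4859, -0.3419, 0.1343]
tcp_rot: [[-0.028, -0.163, 0.986], [0.163, 0.973, 0.166], [-0.986, 0.165, -0.001]]
force: [0.4, -0.4, -0.1]
opening: 0.655
```

```bash
python3 -c "
from plan import *
d={n:capture(n) for n in('side','wrist','top')}
pickle.dump(d,open('cap12.pkl','wb'))
cv2.imwrite('pics/side12.png',cv2.resize(d['side']['pixels'][170:320,110:260,::-1],None,fx=4,fy=4,interpolation=cv2.INTER_CUBIC))
cv2.imwrite('pics/wrist12.png',cv2.resize(d['wrist']['pixels'][110:260,170:350,::-1],None,fx=4,fy=4,interpolation=cv2.INTER_CUBIC))
s=read_state();print(s['time_s'],s['position'],s['tcp_rot'],s['force'],s['opening'])
"
```

```text
19.2 [ 0.4859 -0.3419  0.1343] [[-0.0279 -0.1633  0.9862]
 [ 0.1629  0.9726  0.1657]
 [-0.9863  0.1652 -0.0005]] [ 0.6242 -0.423  -0.5806] 0.6799909137333862
```

View pics/side12.png

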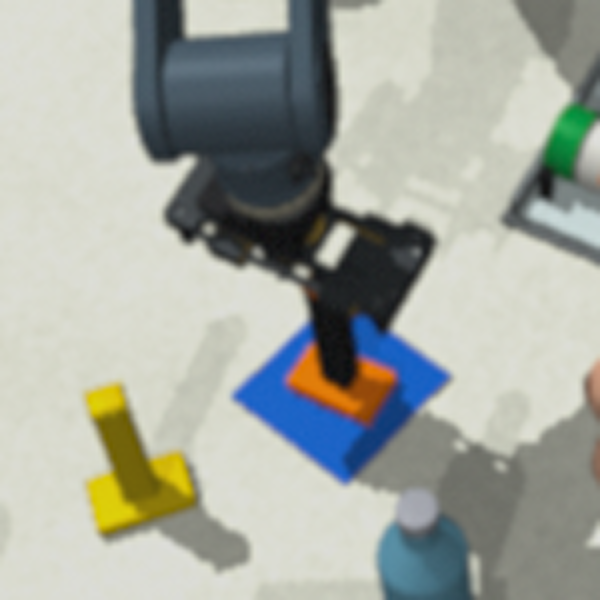

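View pics/wrist12.png

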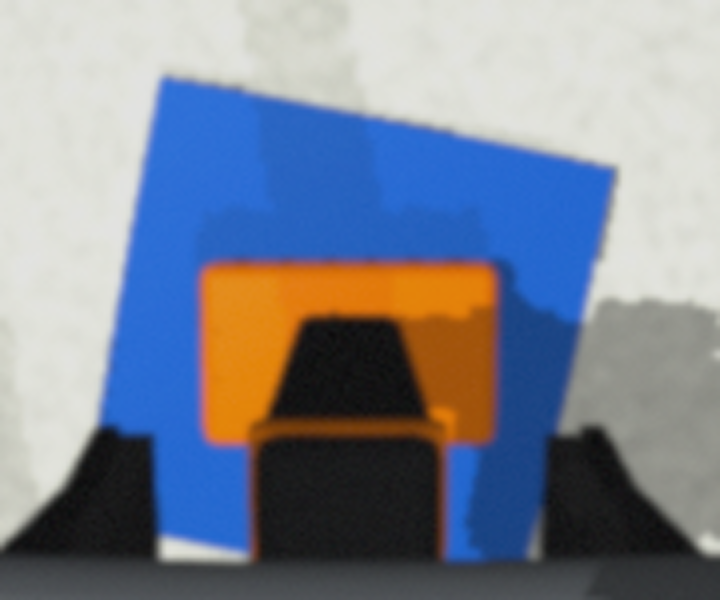

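```bash
python3 - <<'E'
from plan import *
c=pickle.load(open('cap12.pkl','rb'))['wrist']
A,B=[fray(c,(170+(u+.5)/4-.5,110+(v+.5)/4-.5),.020) for u,v in((200,262),(498,262))]
print(A,B,np.linalg.norm(A-B),np.degrees(np.arctan2(*(B-A)[1::-1])))
f=np.array([-(B-A)[1],(B-A)[0],0]);f/=np.linalg.norm(f);C=(A+B)/2-f*.025;print("centre",C)
F=[fray(c,(170+(u+.5)/4-.5,110+(v+.5)/4-.5),.169) for u,v in((255,436),(440,436))];print("handle top front",F)
P=[fray(c,(170+(u+.5)/4-.5,110+(v+.5)/4-.5),.004) for u,v in((163,76),(616,168))];print("pad corners",P)
s=read_state()
for x,y in(C[:2],):
    for z in(.110,.100,.0975):
        p=np.array([x,y,z]);print(np.round(row(s["position"],s["tcp_rot"],p,Rdown(9.5)),4).tolist())
E
```

```text
[ 0.4435 -0.3289  0.02  ] [ 0.5208 -0.316   0.02  ] 0.07838604993254905 9.47472781457841
centre [ 0.4863 -0.3472  0.02  ]
handle top front [array([ 0.4715, -0.3378,  0.169 ]), array([ 0.4968, -0.3335,  0.169 ])]
pad corners [array([ 0.4232, -0.2812,  0.004 ]), array([ 0.5513, -0.2853,  0.004 ])]
[0.0231, -0.0092, -0.0005, 0.0341, -0.0318, -9.5117]
[0.033, -0.0108, -0.0005, 0.0341, -0.0318, -9.5117]
[0.0355, -0.0112, -0.0005, 0.0341, -0.0318, -9.5117]
```

>>> play_rows(rows=[[[0, -0.002, 0, 0, 0, -3, 0.06], [0.002, -0.005, -0.0005, 0, 0, -6, 0.06], [0.01, -0.008, -0.0005, 0, 0, -9, 0.06], [0.02, -0.009, -0.0005, 0, 0, -9.5, 0.06], [0.028, -0.0101, -0.0005, 0, 0, -9.5, 0.06], [0.0325, -0.0108, -0.0005, 0, 0, -9.5, 0.06], [0.0325, -0.0108, -0.0005, 0, 0, -9.5, 0.06]]])

```text
time_s: 19.9
position: [0.486, -0.3473, 0.0998]
tcp_rot: [[-0.001, -0.165, 0.986], [0.001, 0.986, 0.165], [-1.0, 0.001, -0.001]]
force: [0.6, 0.3, -0.4]
opening: 0.69
```

```bash
python3 -c "
from plan import *
s=read_state();print(s['time_s'],s['position'],s['tcp_rot'],s['force'],s['opening'])
"
```

```text
19.9 [ 0.486  -0.3473  0.0998] [[-0.0013 -0.1654  0.9862]
 [ 0.0011  0.9862  0.1654]
 [-1.      0.0013 -0.0011]] [ 0.6423  0.2927 -0.389 ] 0.6902625211671791
```

>>> play_rows(rows=[[[0.001, 0, 0, 0, 0, 0, 0.06], [0.0015, 0, 0, 0, 0, 0, 0.06], [0.0015, 0, 0, 0, 0, 0, 0.06]]])

```text
time_s: 20.2
position: [0.4864, -0.3475, 0.0993]
tcp_rot: [[-0.0, -0.165, 0.986], [-0.0, 0.986, 0.165], [-1.0, -0.0, -0.0]]
force: [0.1, 0.3, -0.1]
opening: 0.684
```

>>> play_rows(rows=[[[0.0007, 0, 0, 0, 0, 0, 0.06], [0.0012, 0, 0, 0, 0, 0, 0.06], [0.0012, 0, 0, 0, 0, 0, 0.06]]])

```text
time_s: 20.5
position: [0.4863, -0.3472, 0.0979]
tcp_rot: [[-0.0, -0.166, 0.986], [0.0, 0.986, 0.166], [-1.0, 0.0, -0.0]]
force: [0.2, 0.3, 0.4]
opening: 0.687
```

>>> play_rows(rows=[[[0.0008, 0, 0, 0, 0, 0, 0.06], [0.0015, 0, 0, 0, 0, 0, 0.06], [0.0015, 0, 0, 0, 0, 0, 0.06]]])

```text
time_s: 20.8
position: [0.4862, -0.3471, 0.0962]
tcp_rot: [[-0.001, -0.166, 0.986], [0.0, 0.986, 0.166], [-1.0, 0.0, -0.001]]
force: [-0.1, -0.4, 0.6]
opening: 0.691
```

>>> play_rows(rows=[[[0.001, 0, 0, 0, 0, 0, 0.06], [0.002, 0, 0, 0, 0, 0, 0.06], [0.002, 0, 0, 0, 0, 0, 0.06]]])

```text
time_s: 21.1
position: [0.4862, -0.3471, 0.0942]
tcp_rot: [[-0.001, -0.166, 0.986], [0.0, 0.986, 0.166], [-1.0, 0.0, -0.001]]
force: [-0.1, 0.4, 0.3]
opening: 0.687
```

>>> play_rows(rows=[[[0.001, 0, 0, 0, 0, 0, 0.06], [0.002, 0, 0, 0, 0, 0, 0.06], [0.003, 0, 0, 0, 0, 0, 0.06], [0.003, 0, 0, 0, 0, 0, 0.06]]])

```text
time_s: 21.5
position: [0.4862, -0.3471, 0.0912]
tcp_rot: [[-0.001, -0.166, 0.986], [0.0, 0.986, 0.166], [-1.0, 0.0, -0.001]]
force: [0.6, 0.6, -0.5]
opening: 0.685
```

>>> play_rows(rows=[[[0.0015, 0, 0, 0, 0, 0, 0.06], [0.003, 0, 0, 0, 0, 0, 0.06], [0.0045, 0, 0, 0, 0, 0, 0.06], [0.006, 0, 0, 0, 0, 0, 0.06], [0.006, 0, 0, 0, 0, 0, 0.06]]])

```text
time_s: 22.0
position: [0.4861, -0.3471, 0.0851]
tcp_rot: [[-0.001, -0.166, 0.986], [0.0, 0.986, 0.166], [-1.0, 0.001, -0.001]]
force: [-0.6, -0.1, 0.3]
opening: 0.689
```

>>> play_rows(rows=[[[0, 0, 0, 0, 0, 0, 0.015], [0, 0, 0, 0, 0, 0, 0.015], [0, 0, 0, 0, 0, 0, 0.015], [0, 0, 0, 0, 0, 0, 0.015], [0, 0, 0, 0, 0, 0, 0.015], [0, 0, 0, 0, 0, 0, 0.015], [0, 0, 0, 0, 0, 0, 0.015], [0, 0, 0, 0, 0, 0, 0.015], [0, 0, 0, 0, 0, 0, 0.015]]])

```text
time_s: 22.9
position: [0.4863, -0.3472, 0.0854]
tcp_rot: [[-0.0, -0.166, 0.986], [0.0, 0.986, 0.166], [-1.0, 0.0, -0.0]]
force: [0.1, 0.3, -0.3]
opening: 0.318
```

```bash
sed -i 's/^EDGE=.*/EDGE=np.array([.081,.025,0])/' h.py; python3 - <<'E'
from plan import *
s=read_state();print(s['time_s'],s['position'],s['opening'],s['force'])
cmd=(np.array([.486,-.3471,.085]),Rdown(9.5))
for w in[(-.19,.06,15),(-.17,.06,15),(-.145,.059,15)]:
    p,R=pose(*w);print(w,np.round(row(*cmd,p,R),4).tolist(),p.round(3))
cmd=pose(-.145,.059,15)
for x in(-.139,-.133,-.127,-.121,-.115,-.108,-.101,-.094,-.087,-.08,-.075,-.073):
    p,R=pose(x,ze(x),15);print((x,ze(x),15),np.round(row(*cmd,p,R),4).tolist(),p.round(3))
E
```

```text
22.9 [ 0.4863 -0.3472  0.0854] 0.3179623469103191 [ 0.0818  0.3363 -0.3011]
(-0.19, 0.06, 15) [-0.0468, 0.1477, 0.1244, -0.0, 0.0, 15.0] [ 0.584 -0.181  0.132]
(-0.17, 0.06, 15) [-0.0468, 0.1677, 0.1244, -0.0, 0.0, 15.0] [ 0.581 -0.161  0.132]
(-0.145, 0.059, 15) [-0.0458, 0.1927, 0.1244, -0.0, 0.0, 15.0] [ 0.577 -0.137  0.131]
(-0.139, 0.0579, 15) [0.0026, 0.0055, -0.0, 0.0, 0.0, 0.0] [ 0.576 -0.131  0.13 ]
(-0.133, 0.0582, 15) [0.0039, 0.0114, -0.0, 0.0, 0.0, 0.0] [ 0.575 -0.125  0.13 ]
(-0.127, 0.0585, 15) [0.0051, 0.0173, -0.0, 0.0, 0.0, 0.0] [ 0.574 -0.119  0.13 ]
(-0.121, 0.0589, 15) [0.0063, 0.0232, -0.0, 0.0, 0.0, 0.0] [ 0.573 -0.113  0.131]
(-0.115, 0.0592, 15) [0.0076, 0.029, -0.0, 0.0, 0.0, 0.0] [ 0.572 -0.107  0.131]
(-0.108, 0.0595, 15) [0.0091, 0.0359, -0.0, 0.0, 0.0, 0.0] [ 0.571 -0.1    0.131]
(-0.101, 0.0599, 15) [0.0105, 0.0427, -0.0, 0.0, 0.0, 0.0] [ 0.57  -0.093  0.132]
(-0.094, 0.0603, 15) [0.0119, 0.0496, 0.0, 0.0, 0.0, 0.0] [ 0.568 -0.086  0.132]
(-0.087, 0.0606, 15) [0.0135, 0.0564, -0.0, 0.0, 0.0, 0.0] [ 0.567 -0.079  0.132]
(-0.08, 0.061, 15) [0.0149, 0.0633, 0.0, 0.0, 0.0, 0.0] [ 0.566 -0.072  0.133]
(-0.075, 0.0613, 15) [0.0159, 0.0682, -0.0, 0.0, 0.0, 0.0] [ 0.565 -0.067  0.133]
(-0.073, 0.0614, 15) [0.0163, 0.0702, -0.0, 0.0, 0.0, 0.0] [ 0.565 -0.065  0.133]
```

>>> play_rows(rows=[[[-0.012, 0, 0, 0, 0, 0, 0.015], [-0.035, 0, 0, 0, 0, 0, 0.015], [-0.055, 0.005, 0.004, 0, 0, 0, 0.015], [-0.065, 0.02, 0.018, 0, 0, 2, 0.015], [-0.065, 0.04, 0.035, 0, 0, 4, 0.015], [-0.065, 0.065, 0.052, 0, 0, 6, 0.015], [-0.065, 0.09, 0.07, 0, 0, 8, 0.015], [-0.06, 0.112, 0.087, 0, 0, 10, 0.015], [-0.055, 0.133, 0.103, 0, 0, 12, 0.015], [-0.05, 0.15, 0.116, 0, 0, 14, 0.015], [-0.0468, 0.163, 0.1244, 0, 0, 15, 0.015], [-0.0468, 0.1677, 0.1244, 0, 0, 15, 0.015]]])

```text
time_s: 24.1
position: [0.5814, -0.1601, 0.1311]
tcp_rot: [[-0.045, -0.161, 0.986], [0.256, 0.952, 0.167], [-0.966, 0.26, -0.002]]
force: [-1.2, -0.4, -1.5]
opening: 0.319
```

```bash
python3 - <<'E'
from plan import *
c=capture("wrist");cv2.imwrite("pics/w13.png",c["pixels"][:,:,::-1])
s=read_state();print(s['time_s'],s['position'],s['opening'],s['force'])
cmd=pose(-.17,.06,15)
for x in(-.164,-.156,-.147,-.14,-.133,-.126,-.119,-.112,-.105,-.099,-.094,-.092):
    p,R=pose(x,ze(x),15);print((x,ze(x),15),np.round(row(*cmd,p,R),4).tolist(),p.round(3))
E
```

```text
24.15 [ 0.5806 -0.1598  0.1315] 0.322001652632875 [ 0.0455  0.3694 -0.6198]
(-0.164, 0.0566, 15) [0.0048, 0.0049, -0.0, 0.0, 0.0, 0.0] [ 0.58  -0.155  0.128]
(-0.156, 0.057, 15) [0.0065, 0.0127, 0.0, 0.0, 0.0, 0.0] [ 0.579 -0.147  0.129]
(-0.147, 0.0575, 15) [0.0084, 0.0216, -0.0, 0.0, 0.0, 0.0] [ 0.577 -0.138  0.129]
(-0.14, 0.0579, 15) [0.0098, 0.0284, -0.0, 0.0, 0.0, 0.0] [ 0.576 -0.132  0.13 ]
(-0.133, 0.0582, 15) [0.0113, 0.0353, -0.0, 0.0, 0.0, 0.0] [ 0.575 -0.125  0.13 ]
(-0.126, 0.0586, 15) [0.0127, 0.0421, -0.0, 0.0, 0.0, 0.0] [ 0.574 -0.118  0.13 ]
(-0.119, 0.059, 15) [0.0142, 0.049, 0.0, 0.0, 0.0, 0.0] [ 0.573 -0.111  0.131]
(-0.112, 0.0593, 15) [0.0157, 0.0558, -0.0, 0.0, 0.0, 0.0] [ 0.571 -0.104  0.131]
(-0.105, 0.0597, 15) [0.0171, 0.0627, 0.0, 0.0, 0.0, 0.0] [ 0.57  -0.097  0.131]
(-0.099, 0.06, 15) [0.0184, 0.0686, -0.0, 0.0, 0.0, 0.0] [ 0.569 -0.091  0.132]
(-0.094, 0.0603, 15) [0.0194, 0.0735, 0.0, 0.0, 0.0, 0.0] [ 0.568 -0.086  0.132]
(-0.092, 0.0604, 15) [0.0198, 0.0754, -0.0, 0.0, 0.0, 0.0] [ 0.568 -0.084  0.132]
```

View pics/w13.png

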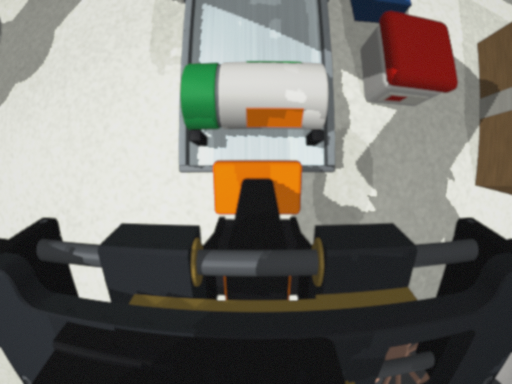

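>>> play_rows(rows=[[[0.0048, 0.0049, 0, 0, 0, 0, 0.015], [0.0065, 0.0127, 0, 0, 0, 0, 0.015], [0.0084, 0.0216, 0, 0, 0, 0, 0.015], [0.0098, 0.0284, 0, 0, 0, 0, 0.015], [0.0113, 0.0353, 0, 0, 0, 0, 0.015], [0.0127, 0.0421, 0, 0, 0, 0, 0.015], [0.0142, 0.049, 0, 0, 0, 0, 0.015], [0.0157, 0.0558, 0, 0, 0, 0, 0.015], [0.0171, 0.0627, 0, 0, 0, 0, 0.015], [0.0184, 0.0686, 0, 0, 0, 0, 0.015], [0.0194, 0.0735, 0, 0, 0, 0, 0.015], [0.0198, 0.0754, 0, 0, 0, 0, 0.015]]])

```text
time_s: 25.35
position: [0.568, -0.0836, 0.1325]
tcp_rot: [[-0.044, -0.16, 0.986], [0.256, 0.952, 0.166], [-0.966, 0.259, -0.001]]
force: [-0.1, 1.0, -2.9]
opening: 0.323
```

```bash
python3 - <<'E'
from plan import *
s=read_state();print(s['time_s'],s['position'],s['opening'],s['force'])
def sh(l,cmd):
    for x,t in l:
        p,R=pose(x,ze(x),t);print((x,ze(x),t),np.round(row(*cmd,p,R),4).tolist(),p.round(3))
sh([(-.088,15.5),(-.082,17),(-.076,19),(-.069,21),(-.062,23),(-.055,25),(-.048,27),(-.041,29),(-.034,31),(-.027,32.5),(-.022,33.5),(-.02,34)],pose(-.092,ze(-.092),15))
print()
sh([(-.016,34),(-.01,34),(-.003,34),(.004,34),(.011,34),(.018,34),(.025,34),(.032,34),(.038,34),(.043,34),(.047,34),(.049,34)],pose(-.02,ze(-.02),34))
E
```

```text
25.35 [ 0.568  -0.0836  0.1325] 0.3231642615186003 [-0.0857  1.015  -2.8518]
(-0.088, 0.0606, 15.5) [0.0011, 0.0032, 0.0, 0.0, -0.0, 0.5] [ 0.568 -0.081  0.132]
(-0.082, 0.0609, 17) [0.003, 0.007, 0.0, 0.0, -0.0, 2.0] [ 0.567 -0.077  0.131]
(-0.076, 0.0612, 19) [0.0053, 0.0101, -0.0, 0.0, 0.0, 4.0] [ 0.566 -0.073  0.13 ]
(-0.069, 0.0616, 21) [0.0079, 0.0142, 0.0, 0.0, 0.0, 6.0] [ 0.566 -0.069  0.128]
(-0.062, 0.062, 23) [0.0105, 0.0184, -0.0, 0.0, 0.0, 8.0] [ 0.565 -0.064  0.127]
(-0.055, 0.0623, 25) [0.0133, 0.0225, 0.0, 0.0, 0.0, 10.0] [ 0.564 -0.059  0.125]
(-0.048, 0.0627, 27) [0.0161, 0.0268, -0.0, 0.0, 0.0, 12.0] [ 0.563 -0.055  0.124]
(-0.041, 0.0631, 29) [0.019, 0.0311, -0.0, 0.0, 0.0, 14.0] [ 0.562 -0.05   0.122]
(-0.034, 0.0634, 31) [0.0221, 0.0354, 0.0, 0.0, 0.0, 16.0] [ 0.562 -0.045  0.12 ]
(-0.027, 0.0638, 32.5) [0.0248, 0.0405, 0.0, 0.0, 0.0, 17.5] [ 0.561 -0.039  0.119]
(-0.022, 0.064, 33.5) [0.0268, 0.0441, 0.0, 0.0, 0.0, 18.5] [ 0.56  -0.035  0.118]
(-0.02, 0.0642, 34) [0.0275, 0.0455, 0.0, 0.0, 0.0, 19.0] [ 0.56  -0.034  0.117]

(-0.016, 0.0644, 34) [0.0021, 0.0034,
[... 211 characters left out ...]
04, 0.0654, 34) [0.0124, 0.0206, -0.0, 0.0, 0.0, 0.0] [ 0.556 -0.01   0.119]
(0.011, 0.0658, 34) [0.016, 0.0266, -0.0, 0.0, 0.0, 0.0] [ 0.555 -0.003  0.119]
(0.018, 0.0661, 34) [0.0197, 0.0326, 0.0, 0.0, 0.0, 0.0] [0.553 0.004 0.119]
(0.025, 0.0665, 34) [0.0233, 0.0386, -0.0, 0.0, 0.0, 0.0] [0.552 0.011 0.12 ]
(0.032, 0.0669, 34) [0.0268, 0.0446, -0.0, 0.0, 0.0, 0.0] [0.551 0.017 0.12 ]
(0.038, 0.0672, 34) [0.0299, 0.0498, -0.0, 0.0, 0.0, 0.0] [0.55  0.023 0.12 ]
(0.043, 0.0675, 34) [0.0325, 0.0541, 0.0, 0.0, 0.0, 0.0] [0.549 0.028 0.121]
(0.047, 0.0677, 34) [0.0346, 0.0575, -0.0, 0.0, 0.0, 0.0] [0.549 0.032 0.121]
(0.049, 0.0678, 34) [0.0356, 0.0592, -0.0, 0.0, 0.0, 0.0] [0.548 0.034 0.121]
```

>>> play_rows(rows=[[[0.0011, 0.0032, 0, 0, 0, 0.5, 0.015], [0.003, 0.007, 0, 0, 0, 2, 0.015], [0.0053, 0.0101, 0, 0, 0, 4, 0.015], [0.0079, 0.0142, 0, 0, 0, 6, 0.015], [0.0105, 0.0184, 0, 0, 0, 8, 0.015], [0.0133, 0.0225, 0, 0, 0, 10, 0.015], [0.0161, 0.0268, 0, 0, 0, 12, 0.015], [0.019, 0.0311, 0, 0, 0, 14, 0.015], [0.0221, 0.0354, 0, 0, 0, 16, 0.015], [0.0248, 0.0405, 0, 0, 0, 17.5, 0.015], [0.0268, 0.0441, 0, 0, 0, 18.5, 0.015], [0.0275, 0.0455, 0, 0, 0, 19, 0.015]]])

```text
time_s: 26.55
position: [0.5594, -0.0334, 0.1174]
tcp_rot: [[-0.094, -0.137, 0.986], [0.553, 0.817, 0.166], [-0.828, 0.561, -0.001]]
force: [-0.1, -0.1, -1.3]
opening: 0.319
```

>>> play_rows(rows=[[[0.0021, 0.0034, 0, 0, 0, 0, 0.015], [0.0052, 0.0086, 0, 0, 0, 0, 0.015], [0.0088, 0.0145, 0, 0, 0, 0, 0.015], [0.0124, 0.0206, 0, 0, 0, 0, 0.015], [0.016, 0.0266, 0, 0, 0, 0, 0.015], [0.0197, 0.0326, 0, 0, 0, 0, 0.015], [0.0233, 0.0386, 0, 0, 0, 0, 0.015], [0.0268, 0.0446, 0, 0, 0, 0, 0.015], [0.0299, 0.0498, 0, 0, 0, 0, 0.015], [0.0325, 0.0541, 0, 0, 0, 0, 0.015], [0.0346, 0.0575, 0, 0, 0, 0, 0.015], [0.0356, 0.0592, 0, 0, 0, 0, 0.015]]])

```text
time_s: 27.75
position: [0.5482, 0.0345, 0.1214]
tcp_rot: [[-0.093, -0.137, 0.986], [0.552, 0.817, 0.166], [-0.829, 0.559, -0.001]]
force: [-0.5, -0.0, -1.1]
opening: 0.32
```

```bash
python3 - <<'E'
from plan import *
d={"wrist":capture("wrist")};pickle.dump(d,open("cap14.pkl","wb"));c=d["wrist"];cv2.imwrite("pics/w14.png",c["pixels"][:,:,::-1])
s=read_state();print(s['time_s'],s['position'],s['opening'],s['force'])
for phi in(0,3,6):print(phi,wproj(c,s["position"]+s["tcp_rot"]@slipedge(phi,.1,(.025,0,.016))),wproj(c,s["position"]+s["tcp_rot"]@slipedge(phi,.1,(-.025,0.03,.016))))
def sh(l,cmd):
    for x,t in l:
        p,R=pose(x,ze(x),t);print((x,ze(x),t),np.round(row(*cmd,p,R),4).tolist(),p.round(3))
sh([(x,34) for x in(.052,.056,.06,.064,.068,.072,.076,.079,.081,.083,.084,.084)],pose(.049,ze(.049),34))
E
```

```text
27.8 [0.5481 0.0346 0.1214] 0.31909360766432376 [-0.3873  0.3116 -2.0527]
0 [257.1972 160.7848] [224.3382 214.9286]
3 [257.1965 165.5229] [224.3607 219.9358]
6 [257.1963 170.3072] [224.3609 224.9474]
(0.052, 0.0679, 34) [0.0016, 0.0025, 0.0, 0.0, 0.0, 0.0] [0.548 0.037 0.121]
(0.056, 0.0681, 34) [0.0037, 0.006, -0.0, 0.0, 0.0, 0.0] [0.547 0.041 0.121]
(0.06, 0.0683, 34) [0.0057, 0.0094, -0.0, 0.0, 0.0, 0.0] [0.546 0.045 0.121]
(0.064, 0.0686, 34) [0.0077, 0.0129, 0.0, 0.0, 0.0, 0.0] [0.546 0.049 0.122]
(0.068, 0.0688, 34) [0.0098, 0.0163, -0.0, 0.0, 0.0, 0.0] [0.545 0.053 0.122]
(0.072, 0.069, 34) [0.0119, 0.0197, -0.0, 0.0, 0.0, 0.0] [0.545 0.057 0.122]
(0.076, 0.0692, 34) [0.0139, 0.0232, 0.0, 0.0, 0.0, 0.0] [0.544 0.061 0.122]
(0.079, 0.0693, 34) [0.0155, 0.0257, 0.0, 0.0, 0.0, 0.0] [0.543 0.064 0.122]
(0.081, 0.0694, 34) [0.0166, 0.0274, -0.0, 0.0, 0.0, 0.0] [0.543 0.066 0.123]
(0.083, 0.0695, 34) [0.0176, 0.0291, -0.0, 0.0, 0.0, 0.0] [0.543 0.068 0.123]
(0.084, 0.0696, 34) [0.0181, 0.03, -0.0, 0.0, 0.0, 0.0] [0.543 0.069 0.123]
(0.084, 0.0696, 34) [0.0181, 0.03, -0.0, 0.0, 0.0, 0.0] [0.543 0.069 0.123]
```

View pics/w14.png

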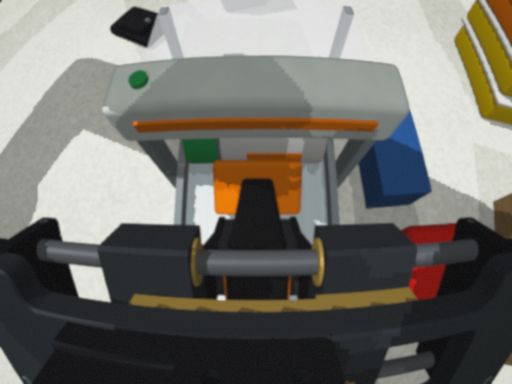

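>>> play_rows(rows=[[[0.0016, 0.0025, 0, 0, 0, 0, 0.015], [0.0037, 0.006, 0, 0, 0, 0, 0.015], [0.0057, 0.0094, 0, 0, 0, 0, 0.015], [0.0077, 0.0129, 0, 0, 0, 0, 0.015], [0.0098, 0.0163, 0, 0, 0, 0, 0.015], [0.0119, 0.0197, 0, 0, 0, 0, 0.015], [0.0139, 0.0232, 0, 0, 0, 0, 0.015], [0.0155, 0.0257, 0, 0, 0, 0, 0.015], [0.0166, 0.0274, 0, 0, 0, 0, 0.015], [0.0176, 0.0291, 0, 0, 0, 0, 0.015], [0.0181, 0.03, 0, 0, 0, 0, 0.015], [0.0181, 0.03, 0, 0, 0, 0, 0.015]]])

```text
time_s: 29.0
position: [0.5425, 0.0687, 0.1231]
tcp_rot: [[-0.093, -0.137, 0.986], [0.552, 0.817, 0.166], [-0.829, 0.559, -0.001]]
force: [0.7, -0.1, -1.2]
opening: 0.321
```

```bash
python3 -c "
from look import *
look(15)
d=pickle.load(open('cap15.pkl','rb'));cv2.imwrite('pics/w15.png',d['wrist']['pixels'][:,:,::-1])
s=read_state();print(s['time_s'],s['position'])"
```

```text
[-0.1714  1.1023 -1.7421] 0.3226662741567277
29.15 [0.5426 0.0684 0.1231]
```

View pics/w15.png

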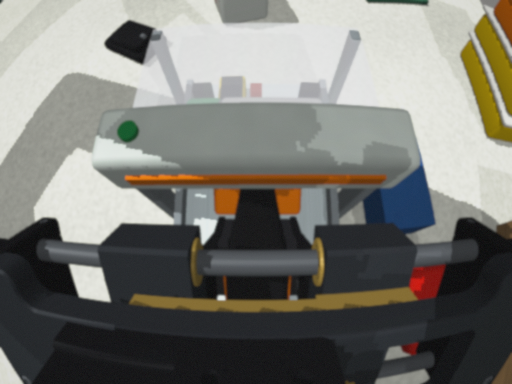

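View pics/top15z.png

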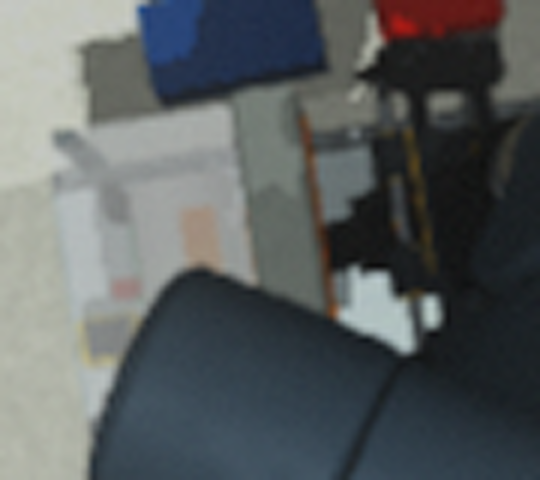

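```bash
python3 - <<'E'
from plan import *
def sh(l,cmd):
    for x,z,t in l:
        p,R=pose(x,z,t);print((x,z,t),np.round(row(*cmd,p,R),4).tolist(),p.round(3))
sh([(x,.07,34) for x in(.081,.076,.07,.062,.053,.046,.042,.04)],pose(.084,ze(.084),34))
E
```

```text
(0.081, 0.07, 34) [-0.002, -0.0023, -0.0, 0.0, 0.0, 0.0] [0.543 0.066 0.123]
(0.076, 0.07, 34) [-0.0048, -0.0064, 0.0, 0.0, 0.0, 0.0] [0.544 0.061 0.123]
(0.07, 0.07, 34) [-0.0082, -0.0114, -0.0, 0.0, 0.0, 0.0] [0.545 0.055 0.123]
(0.062, 0.07, 34) [-0.0126, -0.018, 0.0, 0.0, 0.0, 0.0] [0.546 0.047 0.123]
(0.053, 0.07, 34) [-0.0177, -0.0255, 0.0, 0.0, 0.0, 0.0] [0.548 0.038 0.123]
(0.046, 0.07, 34) [-0.0216, -0.0313, -0.0, 0.0, 0.0, 0.0] [0.549 0.031 0.123]
(0.042, 0.07, 34) [-0.0238, -0.0346, 0.0, 0.0, 0.0, 0.0] [0.549 0.027 0.123]
(0.04, 0.07, 34) [-0.0249, -0.0363, 0.0, 0.0, 0.0, 0.0] [0.55  0.025 0.123]
```

>>> play_rows(rows=[[[-0.002, -0.0023, 0, 0, 0, 0, 0.015], [-0.0048, -0.0064, 0, 0, 0, 0, 0.015], [-0.0082, -0.0114, 0, 0, 0, 0, 0.015], [-0.0126, -0.018, 0, 0, 0, 0, 0.015], [-0.0177, -0.0255, 0, 0, 0, 0, 0.015], [-0.0216, -0.0313, 0, 0, 0, 0, 0.015], [-0.0238, -0.0346, 0, 0, 0, 0, 0.015], [-0.0249, -0.0363, 0, 0, 0, 0, 0.015]]])

```text
time_s: 29.95
position: [0.5501, 0.0244, 0.1234]
tcp_rot: [[-0.093, -0.137, 0.986], [0.552, 0.818, 0.165], [-0.829, 0.559, -0.0]]
force: [0.2, 0.2, -2.2]
opening: 0.318
```

```bash
python3 -c "
from look import *
look(16)
d=pickle.load(open('cap16.pkl','rb'));cv2.imwrite('pics/w16.png',d['wrist']['pixels'][:,:,::-1])
s=read_state();print(s['time_s'],s['position'])
def sh(l,cmd):
    for x,z,t in l:
        p,R=pose(x,z,t);print((x,z,t),np.round(row(*cmd,p,R),4).tolist(),p.round(3))
sh([(.03,.07,34),(.01,.07,34),(-.02,.07,34),(-.055,.07,31),(-.09,.07,28),(-.12,.07,24),(-.145,.07,20),(-.165,.07,16),(-.18,.073,12),(-.2,.077,8),(-.22,.08,4),(-.23,.08,0)],pose(.04,.07,34))
"
```

```text
[ 0.1085  0.107  -2.4898] 0.3219440501147204
30.1 [0.5498 0.0252 0.1235]
(0.03, 0.07, 34) [-0.0056, -0.0083, 0.0, 0.0, 0.0, 0.0] [0.551 0.015 0.123]
(0.01, 0.07, 34) [-0.0168, -0.0249, -0.0, 0.0, 0.0, 0.0] [ 0.555 -0.004  0.123]
(-0.02, 0.07, 34) [-0.0336, -0.0497, 0.0, 0.0, 0.0, 0.0] [ 0.56  -0.034  0.123]
(-0.055, 0.07, 31) [-0.0543, -0.0745, -0.0, -0.0, -0.0, -3.0] [ 0.565 -0.066  0.127]
(-0.09, 0.07, 28) [-0.0749, -0.0992, -0.0, -0.0, -0.0, -6.0] [ 0.57  -0.097  0.13 ]
(-0.12, 0.07, 24) [-0.0926, -0.1182, -0.0, -0.0, -0.0, -10.0] [ 0.575 -0.122  0.134]
(-0.145, 0.07, 20) [-0.1071, -0.133, -0.0, -0.0, -0.0, -14.0] [ 0.578 -0.143  0.138]
(-0.165, 0.07, 16) [-0.1184, -0.1437, -0.0, -0.0, -0.0, -18.0] [ 0.58  -0.157  0.141]
(-0.18, 0.073, 12) [-0.129, -0.1485, 0.0, -0.0, -0.0, -22.0] [ 0.582 -0.167  0.147]
(-0.2, 0.077, 8) [-0.1428, -0.157, -0.0, -0.0, -0.0, -26.0] [ 0.584 -0.182  0.154]
(-0.22, 0.08, 4) [-0.1553, -0.1661, -0.0, -0.0, -0.0, -30.0] [ 0.587 -0.196  0.159]
(-0.23, 0.08, 0) [-0.1594, -0.1687, -0.0, -0.0, -0.0, -34.0] [ 0.588 -0.201  0.161]
```

View pics/w16.png

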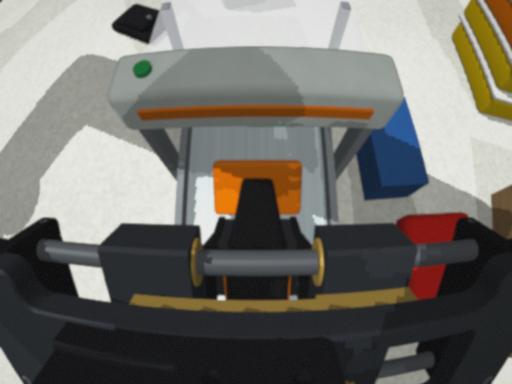

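View pics/top16z.png

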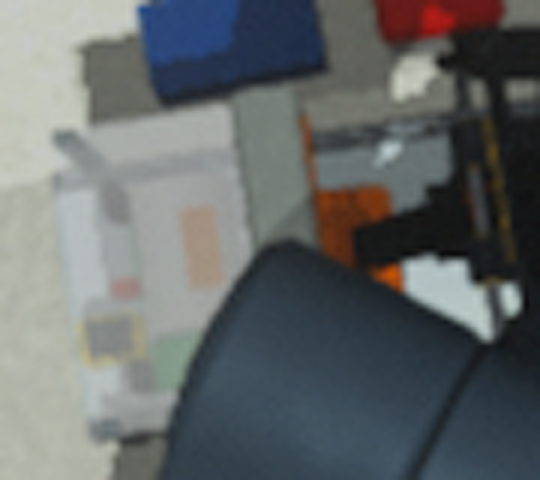

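>>> play_rows(rows=[[[-0.0056, -0.0083, 0, 0, 0, 0, 0.015], [-0.0168, -0.0249, 0, 0, 0, 0, 0.015], [-0.034, -0.0497, 0, 0, 0, 0, 0.015], [-0.06, -0.0725, 0, 0, 0, -3, 0.015], [-0.09, -0.092, 0, 0, 0, -6, 0.015], [-0.115, -0.106, 0, 0, 0, -10, 0.015], [-0.132, -0.118, 0, 0, 0, -14, 0.015], [-0.143, -0.13, 0, 0, 0, -18, 0.015], [-0.153, -0.136, 0, 0, 0, -22, 0.015], [-0.165, -0.144, 0, 0, 0, -26, 0.015], [-0.175, -0.153, 0, 0, 0, -30, 0.015], [-0.18, -0.1565, 0, 0, 0, -34, 0.015]]])

```text
time_s: 31.3
position: [0.5885, -0.205, 0.1859]
tcp_rot: [[0.001, -0.163, 0.987], [-0.004, 0.987, 0.163], [-1.0, -0.004, 0.0]]
force: [-0.1, 0.5, -2.6]
opening: 0.318
```

```bash
python3 - <<'E'
from plan import *
d={n:capture(n) for n in("wrist","top")};pickle.dump(d,open("cap17.pkl","wb"));c=d["wrist"]
cv2.imwrite("pics/w17.png",c["pixels"][:,:,::-1])
cv2.imwrite("pics/top17.png",cv2.resize(d["top"]["pixels"][120:250,160:390,::-1],None,fx=3.4,fy=3.4,interpolation=cv2.INTER_CUBIC))
s=read_state();print(s['time_s'],s['position'],s['tcp_rot'],s['opening'],s['qvel'].round(1))
for phi in(-2,0,2,4):print(phi,wproj(c,s["position"]+s["tcp_rot"]@slipedge(phi,.1,(.025,0,.016))))
cmd0=pose(.04,.07,34);r=np.array([-.18,-.1565,0]);p=cmd0[0]+cmd0[1]@r;R=Rdown(9.5);print("cmd",p)
for z in(.06,.02,.008,.004):
    q,_=posec(.486,-.3465,z,0,0,.1);print(z,np.round(row(p,R,q,R),4).tolist())
E
```

```text
31.4 [ 0.5878 -0.202   0.1858] [[-0.0008 -0.1659  0.9861]
 [ 0.0004  0.9861  0.1659]
 [-1.      0.0005 -0.0007]] 0.32108017777891246 [-0.7  1.1 -0.4  2.1  1.5 -1.6]
-2 [256.9658 154.9106]
0 [256.9765 158.064 ]
2 [256.9873 161.2395]
4 [256.9984 164.4359]
cmd [ 0.5878 -0.2019  0.1849]
0.06 [0.0439, -0.1258, -0.1243, 0.0, 0.0, 0.0]
0.02 [0.0839, -0.1258, -0.1243, 0.0, 0.0, 0.0]
0.008 [0.0959, -0.1258, -0.1243, 0.0, 0.0, 0.0]
0.004 [0.0999, -0.1258, -0.1243, 0.0, 0.0, 0.0]
```

View pics/w17.png

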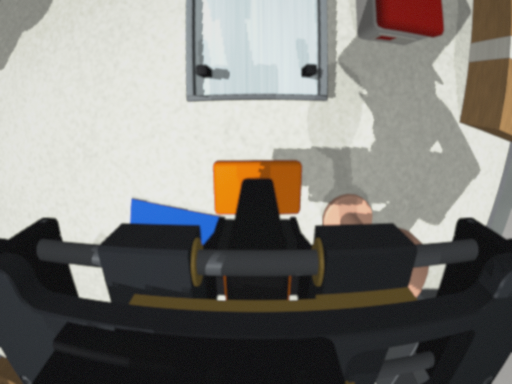

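View pics/top17.png

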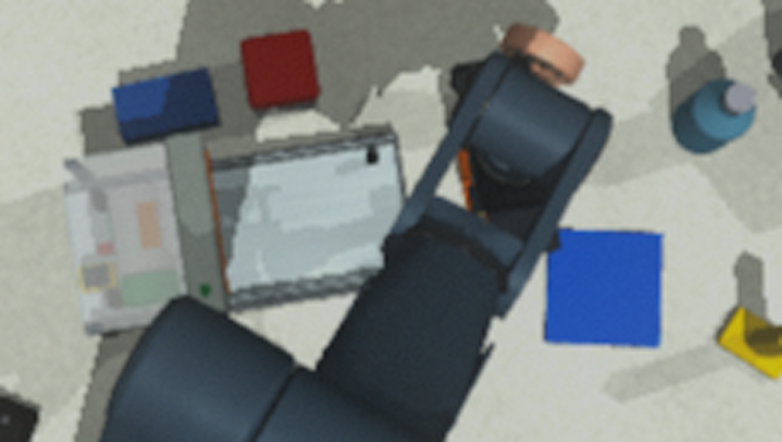

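>>> play_rows(rows=[[[0, -0.008, -0.01, 0, 0, 0, 0.015], [0, -0.026, -0.03, 0, 0, 0, 0.015], [0.002, -0.05, -0.052, 0, 0, 0, 0.015], [0.008, -0.075, -0.075, 0, 0, 0, 0.015], [0.018, -0.098, -0.097, 0, 0, 0, 0.015], [0.03, -0.115, -0.114, 0, 0, 0, 0.015], [0.045, -0.124, -0.122, 0, 0, 0, 0.015], [0.06, -0.1258, -0.1243, 0, 0, 0, 0.015], [0.075, -0.1258, -0.1243, 0, 0, 0, 0.015], [0.086, -0.1258, -0.1243, 0, 0, 0, 0.015], [0.091, -0.1258, -0.1243, 0, 0, 0, 0.015], [0.091, -0.1258, -0.1243, 0, 0, 0, 0.015]]])

```text
time_s: 32.6
position: [0.4856, -0.3468, 0.0933]
tcp_rot: [[-0.002, -0.165, 0.986], [0.002, 0.986, 0.165], [-1.0, 0.002, -0.002]]
force: [-0.1, 0.4, -2.3]
opening: 0.322
```

```bash
python3 - <<'E'
from plan import *
d={n:capture(n) for n in("wrist","side")}
cv2.imwrite("pics/w18.png",d["wrist"]["pixels"][:,:,::-1])
cv2.imwrite('pics/side18.png',cv2.resize(d['side']['pixels'][170:320,110:260,::-1],None,fx=4,fy=4,interpolation=cv2.INTER_CUBIC))
s=read_state();print(s['time_s'],s['position'],s['tcp_rot'],s['force'])
E
```

```text
32.7 [ 0.4865 -0.3471  0.0946] [[ 0.     -0.1658  0.9862]
 [-0.0004  0.9862  0.1658]
 [-1.     -0.0004 -0.    ]] [-0.4275 -1.1916 -2.0043]
```

View pics/w18.png

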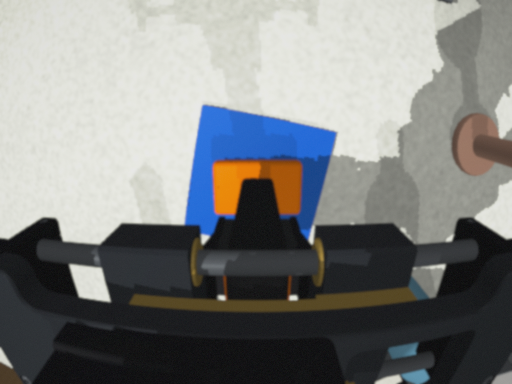

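View pics/side18.png

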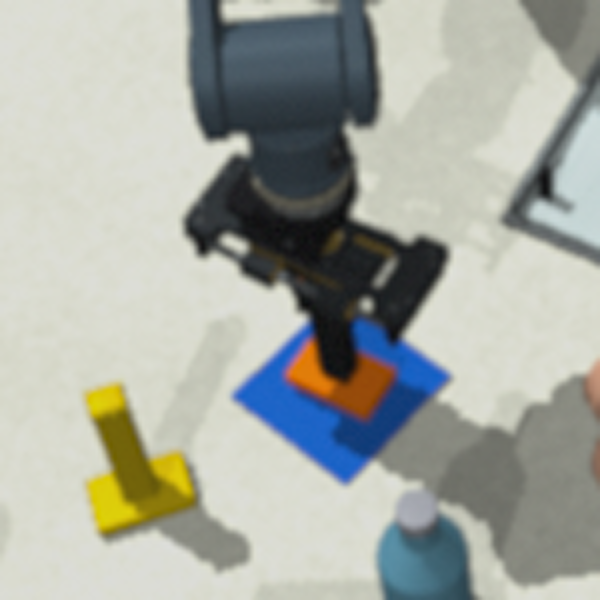

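>>> play_rows(rows=[[[0.004, 0, 0, 0, 0, 0, 0.015], [0.008, 0, 0, 0, 0, 0, 0.015], [0.0095, 0, 0, 0, 0, 0, 0.015], [0.0098, 0, 0, 0, 0, 0, 0.015], [0.0098, 0, 0, 0, 0, 0, 0.015], [0.0098, 0, 0, 0, 0, 0, 0.065], [0.0098, 0, 0, 0, 0, 0, 0.065], [0.0098, 0, 0, 0, 0, 0, 0.065], [0.0098, 0, 0, 0, 0, 0, 0.065], [0.0098, 0, 0, 0, 0, 0, 0.065], [0.0098, 0, 0, 0, 0, 0, 0.065]]])

```text
time_s: 33.8
position: [0.4863, -0.3468, 0.0843]
tcp_rot: [[-0.001, -0.166, 0.986], [0.0, 0.986, 0.166], [-1.0, 0.0, -0.0]]
force: [-0.2, -0.8, -0.3]
opening: 0.721
```

>>> play_rows(rows=[[[-0.01, 0, 0, 0, 0, 0, 0.065], [-0.03, 0, 0, 0, 0, 0, 0.065], [-0.06, 0, 0, 0, 0, 0, 0.065], [-0.095, 0, 0, 0, 0, 0, 0.065], [-0.13, 0, 0, 0, 0, 0, 0.065], [-0.165, -0.01, 0, 0, 0, 0, 0.065], [-0.19, -0.035, -0.01, 0, 0, 0, 0.065], [-0.2, -0.065, -0.03, 0, 0, 0, 0.065], [-0.2, -0.09, -0.05, 0, 0, 0, 0.065], [-0.2, -0.1, -0.06, 0, 0, 0, 0.065], [-0.2, -0.1, -0.06, 0, 0, 0, 0.065]]])

```text
time_s: 34.9
position: [0.4425, -0.4563, 0.2844]
tcp_rot: [[-0.001, -0.163, 0.987], [0.001, 0.987, 0.163], [-1.0, 0.001, -0.001]]
force: [1.3, 0.1, -0.9]
opening: 0.747
```

```bash
python3 - <<'E'
from plan import *
d={n:capture(n) for n in("wrist","side","top")};pickle.dump(d,open("cap19.pkl","wb"))
cv2.imwrite("pics/top19.png",cv2.resize(d["top"]["pixels"][120:250,160:390,::-1],None,fx=3.4,fy=3.4,interpolation=cv2.INTER_CUBIC))
cv2.imwrite('pics/side19.png',cv2.resize(d['side']['pixels'][100:320,120:380,::-1],None,fx=3,fy=3,interpolation=cv2.INTER_CUBIC))
s=read_state();print(s['time_s'],s['position'],s['opening'])
E
```

```text
35.05 [ 0.4441 -0.4537  0.284 ] 0.7484666469121132
```

View pics/top19.png

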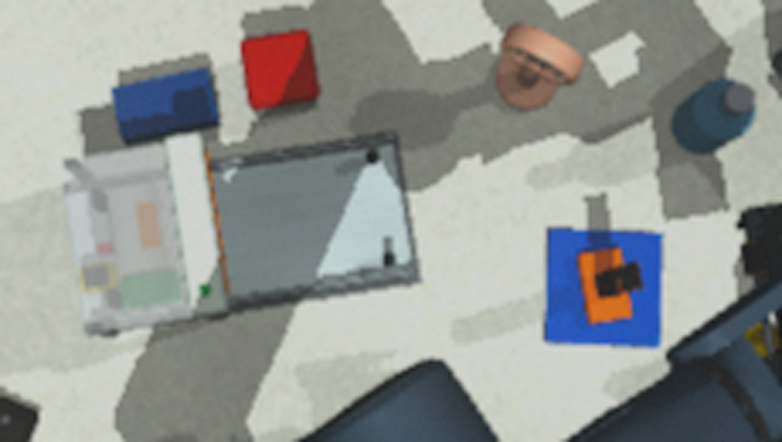

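View pics/side19.png

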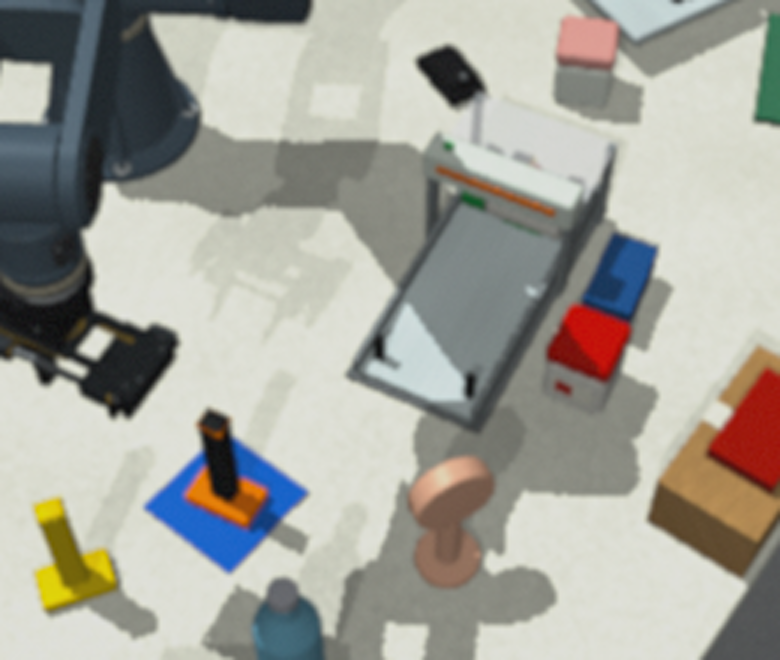

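```bash
python3 - <<'E'
from plan import *
from fit import W
c=pickle.load(open("cap19.pkl","rb"))["top"];st=[ST[0],ST[1],np.radians(ST[2])]
im=cv2.resize(c["pixels"][145:225,170:260,::-1],None,fx=8,fy=8,interpolation=cv2.INTER_CUBIC)
for xc,zc,col in((.121,.062,(0,0,255)),(.105,.066,(255,0,0))):
    P=[(xc+a*.033,b*.065,zc) for a,b in((1,1),(1,-1),(-1,-1),(-1,1))]
    q=((proj(c,W(st,P))-[170,145]+.5)*8-.5).astype(int);cv2.polylines(im,[q],True,col,1)
cv2.imwrite("pics/ov19.png",im)
E
```

```text
(no output)
```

View pics/ov19.png

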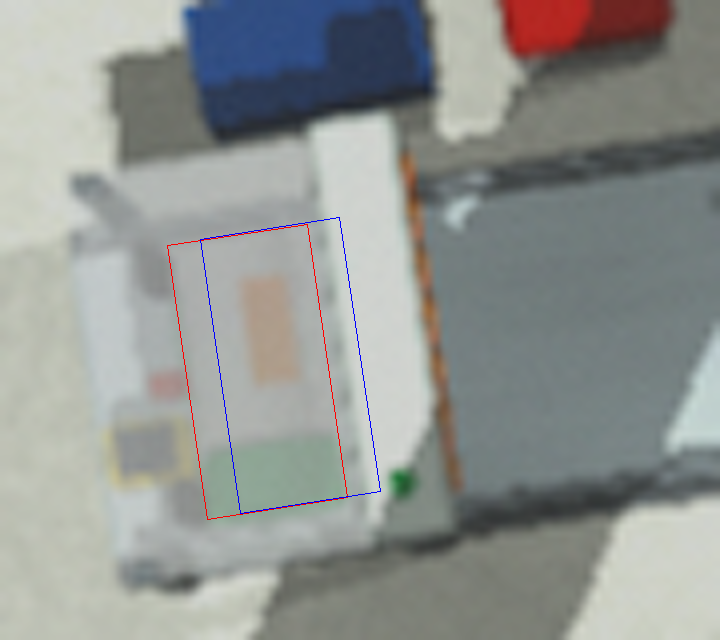

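The lid's left edge lies on the red outline (canister in the cradle) and the roller is pushed over, so I'm handing in.

```bash
python3 -c "
from rig import *
print(hand_in())"
```

```text
the job is handed in; nothing more can be done
None
```

The canister is in the cradle with the switch pushed over, and the pusher stands released on its blue pad. I handed the job in at about 35 s of the 56 s allowed. The hand-in reported no verdict.

- **First push:** This failed. The high grip let the pusher turn about 11° in the fingers near the step, and the canister did not drop in. I let it roll back down resting against the pusher, set the pusher on its pad and gripped it 100 mm up the handle instead of 150 mm.
- **Second push:** This one carried the canister over the step. The pusher had not turned when I last checked, just short of the step.
- **Canister and switch:** In the last top picture the canister matches the outline I projected for the cradle position. The red roller had moved about 7 pixels from its rest position. The canister stayed put after the pusher backed off.
- **Pusher:** It stands upright, about in the middle of its pad. The gripper is open and well clear of it.
- **Bystanders:** They look unmoved in the last top and side pictures, judged by eye; I did not measure them.
- **Not measured directly:** The switch angle and the contact force between pusher and canister are not in the state readings. I therefore inferred the under-bridge contact step and the 0.35 rad trip from the pictures. My fit of the track's position left about 4 mm of disagreement between the cameras.

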